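# Dip the oil level of a spinning wheel drive

### The arm

A 7-joint arm with a two-finger parallel gripper is mounted at the origin on the work surface. World frame = base frame: x ahead of the robot, y to its left, z up, the work surface at z = 0. Lengths are in m, angles in degrees, forces in N, time in s.
With the tool pointing down it reaches from about 0.375 to 0.925 m from the base axis. Payload 3.1 kg.
Tool frame: the origin (TCP) lies between the finger pads; the fingertips stand 22 mm ahead of it and the grasp point (between the pads) lies 3 mm ahead of it; x points along the fingers, z is the direction in which the jaws open and shut, and the axes are right-handed (so a half turn about x gives the same grasp; the last joint's range is limited). The gripper opens to 85 mm and grips with 20 to 120 N. Pads are 22 mm wide; open, the fingers measure 114 mm over their backs; the gripper's body (76 mm by 85 mm) begins 54 mm behind the grasp point. The pads swing forward as they close: fully open they stand 13 mm farther back than shut.
Start: joints at [68.365, 21.939, 2.515, 91.553, -1.026, 66.532, -2.859], TCP at [0.18, -0.625, 0.253] pointing down, gripper open.
Joint ranges: [-149.38, 149.38], [-23.57, 123.04], [-84.95, 90], [0, 143.3], [-89.99, 269.99], [3.08, 112.72], [-163.45, 163.45]. Speed limits (degrees/s): [159.86, 159.86, 180, 180, 180, 180, 180].

### API

Orientations are given as [roll, pitch, yaw] about the fixed x, y, z axes, in that order (R = Rz(yaw) Ry(pitch) Rx(roll)).
In Python, from workcell import robot gives the robot as it stands.
- The arm moves only by the tool apply_moves, never from a script. Its argument "targets" is a list of rows, each an object of numbers: "dx", "dy", "dz": the shift along the tool's x, y, z as a fraction of full scale; "wx", "wy", "wz": the turn, a rotation vector about the tool's x, y, z as a fraction of full scale; "claw": the opening, from -1 (shut) to 1 (fully open). In form: [{"dx": .., "dy": .., "dz": .., "wx": .., "wy": .., "wz": .., "claw": ..}, ...]. A call has exactly 5 rows; each row is the pose to reach, as a shift and turn from the pose commanded when the call began, along the tool's axes at that moment, turning the shorter way round; what a row does not reach only later rows make up. Full scale, the value 1, is 10 cm for a shift and 180 degrees for a turn. A row lasts 1/12 s, in which the tool goes at most 41.7 mm and 7.16 degrees, less where a joint would pass 70% of its speed; a pose out of reach is approached as far as the arm can. A call with a number of a shift or a turn outside -1 to 1 is refused whole. A call with a gripper value outside its range is refused whole. The fingers move at their own pace and stop on an object; the grip force is fixed at half the most. Time passes only in rows, so rows that repeat a pose let the fingers close, or fill a call up. It gives the time, the measured TCP pose, the force and the opening at its end, in the units of the state.
- robot.read_state(): the state, without advancing time (a new reading comes with each control period).
- robot.grab_frame(name): name is "scene" or "top" or "wrist"; returns the picture (420x560x3 uint8, red, green, blue); there is no depth.
- robot.calibration(name): a dict with "camera_matrix" (3x3 intrinsics, pixels), "R" (3x3) and "t" (3): a world point X has camera coordinates R X + t. Camera axes: x right, y down, z forward; pixel columns grow to the right and rows downward; lengths in m; the calibration is good to about 2 mm. A picture is of the moment at which its call begins: read the wrist's pose just before it. calibration takes no time and is no camera call; for the wrist camera it gives the pose at the moment of the call.
- robot.hand_in(): hands the job in, once; it reports no verdict.
The state is a dict: "t": time; "joints": joint angles; "joint_vel": joint speeds; "joint_efforts": joint torques, N m; "position": TCP position; "tcp_rot": TCP orientation; "ft_force": force on the tool from outside, world axes, zero at the start; "wrist_torque": the same for the moment, N m; "width": finger opening in m.
Only numpy, scipy, OpenCV 4.12 (cv2) and the standard library are available. Lean on these libraries where they do the work, as an engineer would, in place of code of your own. Each camera call takes 0.05 s, during which the arm holds its last target.

### The job

Check the gear oil of the spinning wheel's drive: take the wiped dipstick from its wooden cradle, slide it down the slanting guide tube until its brass collar stops on the tube's mouth, then draw it all the way out and hold it up level for reading. Finish while still holding it there, level and still, at least 20 cm above the bench and touching nothing else. Keep the clean dipstick off the bench, and leave the tools and other things lying about where they are.

Things in the scene. Friction and masses are not known exactly. Their poses are not given: they have to be found in the camera images.
- dip_handle (a point): dipstick, loose, about 85 to 170 g, a straight round piece 216 mm long: steel rod 8 mm thick and 140 mm long with a tapered tip, then a brass collar 28 mm across and 6 mm thick, then a round yellow handle 18 mm thick and 70 mm long. This point is on its axis, 47 mm from the collar's rod-side face, a good place to grip; its x axis runs along the dipstick from tip to handle. At the start it lies level in the cradle with its axis 52 mm above the bench
- dip_collar (a point): point on the dipstick's axis in the collar's rod-side face (the face that lands on the tube's mouth); axes as dip_handle; it is the origin of the dipstick
- dip_tip (a point): end of the dipstick's rod, 140 mm from dip_collar along its -x; axes as dip_handle
- cradle: fixed wooden cradle 165 x 70 mm, base 12 mm thick, with two notched uprights 61 and 52 mm high and 50 mm wide: the one carries the handle beside the collar, the other the rod near its tip. Origin on the bench right under dip_collar; the dipstick lies along its x axis, handle towards +x. The handle is free of the cradle from 19 mm past the collar's rod-side face to its end; the base ends 28 mm past that face, so further out nothing is under the handle but the bench
- guide_tube: fixed yellow guide tube on the drive's sloped shoulder, 45 degrees from vertical, open at its upper end; outside 20 mm, flared to 29 mm at the mouth. Origin at the centre of the mouth, 200 mm above the bench; its z axis runs out of the bore, up and away from the drive. Bore 12 mm, widening to 21 mm over the last 15 mm at the mouth; the tube is 75 mm long with free space below for the whole 140 mm rod
- drive: fixed geared drive, dark iron gearbox 180 x 120 mm with top 168 mm above the bench (an eye bolt to 205 mm), grey motor 122 mm thick reaching 245 mm to its -y side with a terminal box up to 182 mm, a wooden disc 136 mm across on its +y side, all on a plank 250 x 460 mm. Origin on the bench under the gearbox; the tube's mouth lies 92 mm along its +x axis from the origin and the tube leans towards +x. Gearbox from -120 to +60 mm in x, -60 to +60 mm in y; the disc to +108 mm in y
- table: the concrete bench, top at height 0
- screwdriver: loose screwdriver with pink handle and yellow shank, about 200 mm, lying; origin on the bench side of its middle
- wrench: loose steel wrench lying on the bench
- oil_bottle: loose green bottle, 60 mm across, 150 mm high, origin under its centre
- bolt_jar: loose amber jar, 70 mm across, 90 mm high, origin under its centre
- spare_disc: loose dark wooden disc, 120 mm across, 34 mm high with its knob, origin under its centre
- scissors: loose scissors, 210 mm, lying flat
Mind the look-alikes: they are no part of the job. There is more than one size of the part that bears dip_handle; the job needs the larger.

How it is judged (in metres and radians):
On the way, in this order (a step that is already met when the one before it is completed fails the run):
1. the dipstick is home: its collar sits on the tube's mouth (within 3 mm), in line with the tube (z of dip_collar in the frame of guide_tube below 0.003 m and distance between dip_collar and guide_tube below 0.006 m and angle between the x axis of dip_collar and the z axis of guide_tube, either way round below 0.12 rad), for 0.2 s.
2. the dipstick is drawn right out of the tube in the gripper (z of dip_tip in the frame of guide_tube above 0.005 m and contact force between dipstick and the fingers above 0.5 N), for 0.1 s.
At the end, for the whole second after the job is handed in: The gripper holds the dipstick still (slower than 30 mm/s), level within 10 degrees, tip and handle at least 195 mm above the bench, touching neither the drive, its tube, the cradle nor the bench (angle between dip_handle's own x axis and vertical between 1.396 and 1.745 rad and height (world z) of each of dip_handle, dip_tip above 0.195 m and contact force between dipstick and the fingers above 0.5 N and contact force between dipstick and drive below 0.1 N and contact force between dipstick and guide_tube below 0.1 N and contact force between dipstick and cradle below 0.1 N and contact force between dipstick and table below 0.1 N and linear speed of dipstick below 0.03 m/s and angular speed of dipstick below 0.2 rad/s); the arm keeps its last pose, push and grip.
It fails at once if the dipstick touches the bench (contact force between dipstick and table above 0.3 N).
It fails at once if a tool, jar, bottle or disc that lies about is moved more than 20 mm (distance of any of screwdriver, wrench, oil_bottle, bolt_jar, spare_disc, scissors from where it was at the start of the episode above 0.02 m).
It also fails if it takes over 58 s, if anything falls off the work surface, if the arm or the gripper's body presses on something with over 40 N, if the wrist force passes 120 N, or if a joint passes its speed limit or range.

## Working session

There is one attempt and no reset: what is moved stays moved. The work goes in short steps, Python scripts to look and compute and a tool call to move; the robot and the scene stay as the last step left them, time stands still between calls to the robot, and variables do not carry over. Pictures are saved under pics/ and viewed, and the job is handed in when it is done.

Besides the shell and the picture viewer there is one more tool, called as name(argument=value, ...) on one line, values as JSON. apply_moves: Moves the arm, as the interface text tells. Shift numbers are shares of 10 cm and turn numbers shares of 180 degrees, none past 1 either way. Its arguments: {"type":"object","properties":{"targets":{"type":"array"}},"required":["targets"]}

```bash
ls; mkdir -p pics
python3 - <<'E'
from workcell import robot
import cv2,numpy as np
s=robot.read_state()
print({k:np.round(v,4).tolist() for k,v in s.items()})
for n in ["scene","top"]:
    im=robot.grab_frame(n); cv2.imwrite(f"pics/{n}0.png",cv2.cvtColor(im,cv2.COLOR_RGB2BGR))
    c=robot.calibration(n); print(n,{k:np.round(v,4).tolist() for k,v in c.items()})
E
```

```text
pics
{'t': 0.0, 'joints': [68.3637, 21.9925, 2.5115, 91.6498, -1.0266, 66.5324, -2.8586], 'joint_vel': [-0.0847, 0.0118, -0.0422, -0.082, -0.0975, 0.0924, -0.0137], 'joint_efforts': [0.0001, -43.3462, 1.0243, -24.9515, 0.0106, 0.0114, 0.0], 'position': [0.1793, -0.6239, 0.2519], 'tcp_rot': [-177.2615, 89.8477, 108.7759], 'ft_force': [-0.0871, -0.3112, -0.3945], 'wrist_torque': [-0.0286, 0.0618, -0.0347], 'width': 0.0852}
scene {'camera_matrix': [[478.6691, 0.0, 280.2137], [0.0, 478.6691, 205.0851], [0.0, 0.0, 1.0]], 'R': [[-0.8258, 0.5637, -0.0171], [0.4232, 0.5993, -0.6796], [-0.3729, -0.5684, -0.7334]], 't': [0.3468, -0.1552, 1.8972]}
top {'camera_matrix': [[545.0771, 0.0, 272.7119], [0.0, 545.0771, 210.1975], [0.0, 0.0, 1.0]], 'R': [[-0.0116, -0.9999, 0.0056], [-0.999, 0.0113, -0.0443], [0.0442, -0.0061, -0.999]], 't': [0.0666, 0.4527, 1.7865]}
```

View pics/scene0.png

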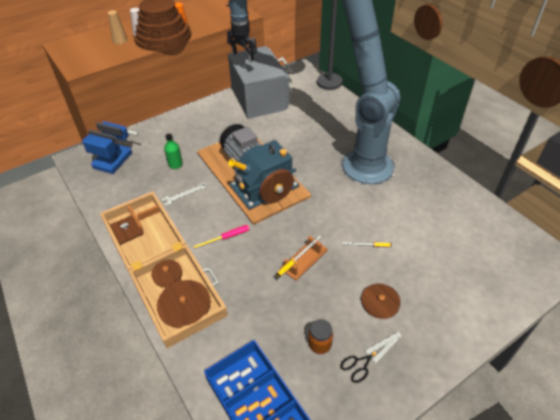

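View pics/top0.png

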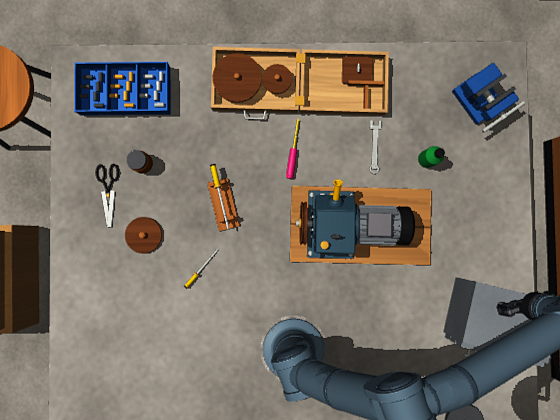

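The scene has two dipstick-like parts. One lies in the wooden cradle, at top (222,195) and scene (298,258). A smaller one lies loose on the bench, at top (200,270) and scene (370,244). The cradled one fits the description; I'll confirm that in an enlarged crop and measure it.

Run:
```python
import cv2,numpy as np
t=cv2.imread("pics/top0.png"); s=cv2.imread("pics/scene0.png")
a=cv2.resize(t[150:300,170:270],None,fx=4,fy=4,interpolation=cv2.INTER_CUBIC)
b=cv2.resize(t[170:270,280:380],(400,400),interpolation=cv2.INTER_CUBIC)
o=np.zeros((600,800,3),np.uint8);o[:,:400]=a;o[:400,400:]=b
cv2.imwrite("pics/crop_top.png",o)
a=cv2.resize(s[220:290,265:400],None,fx=5.9,fy=5.9,interpolation=cv2.INTER_CUBIC)
cv2.imwrite("pics/crop_scene.png",a[:600,:800])
a=cv2.resize(s[110:220,190:320],None,fx=5.4,fy=5.4,interpolation=cv2.INTER_CUBIC)
cv2.imwrite("pics/crop_scene2.png",a[:600,:800])
```

```text
(no output)
```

View pics/crop_top.png

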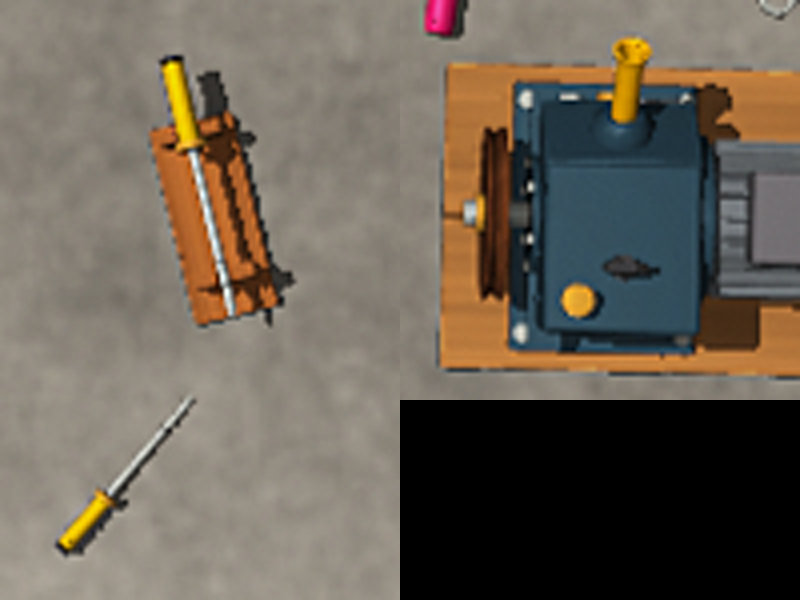

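View pics/crop_scene.png

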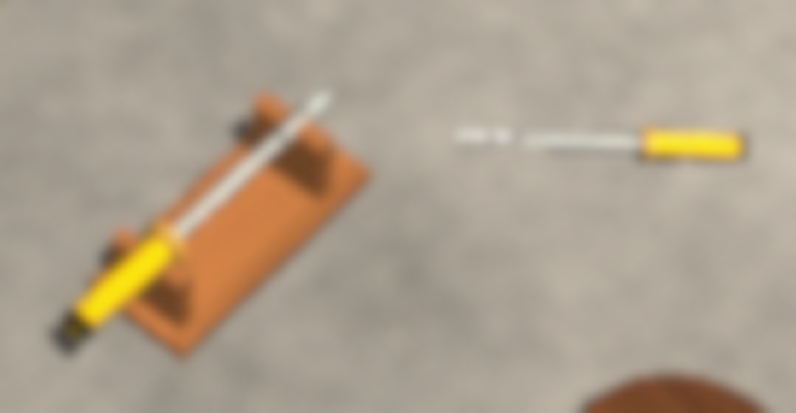

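View pics/crop_scene2.png

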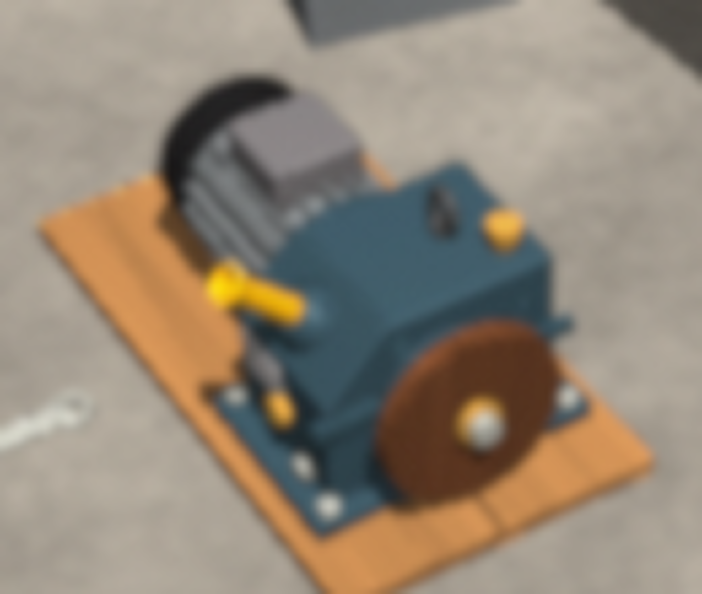

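```bash
cat > h.py <<'E'
import numpy as np,cv2
from workcell import robot
from scipy.spatial.transform import Rotation as Ro
def ray(c,u,v):
    K,R,t=[np.array(c[k]) for k in("camera_matrix","R","t")]
    d=R.T@np.linalg.solve(K,[u,v,1.]); return -R.T@t,d
def onplane(c,u,v,z):
    o,d=ray(c,u,v); return o+d*(z-o[2])/d[2]
def proj(c,X):
    K,R,t=[np.array(c[k]) for k in("camera_matrix","R","t")]
    p=K@(R@np.asarray(X)+t); return p[:2]/p[2]
def tri(c1,p1,c2,p2):
    A=[];b=[]
    o1,d1=ray(c1,*p1);o2,d2=ray(c2,*p2)
    s=np.linalg.lstsq(np.c_[d1,-d2],o2-o1,rcond=None)[0]
    a=o1+d1*s[0];e=o2+d2*s[1]; return (a+e)/2,np.linalg.norm(a-e)
def comps(im,lo,hi,roi,amin=5):
    """im BGR; roi x0,y0,x1,y1"""
    x0,y0,x1,y1=roi
    h=cv2.cvtColor(im[y0:y1,x0:x1],cv2.COLOR_BGR2HSV)
    m=cv2.inRange(h,np.array(lo),np.array(hi))
    n,l,st,ce=cv2.connectedComponentsWithStats(m)
    out=[]
    for i in range(1,n):
        if st[i,4]<amin: continue
        ys,xs=np.nonzero(l==i); P=np.c_[xs+x0,ys+y0].astype(float)
        mu=P.mean(0);_,_,V=np.linalg.svd(P-mu); a=(P-mu)@V[0]
        out.append((st[i,4],mu,V[0],a.min(),a.max()))
    return out
E
python3 - <<'E'
from h import *
t=cv2.imread("pics/top0.png"); s=cv2.imread("pics/scene0.png")
ct=robot.calibration("top");cs=robot.calibration("scene")
np.set_printoptions(precision=4,suppress=True)
for nm,im,c,rois in(("top",t,ct,[(200,155,250,240),(325,170,350,210)]),("scene",s,cs,[(265,225,335,285),(220,150,255,180)])):
    for r,z in zip(rois,(.052,.2)):
        for k in comps(im,(20,150,120),(32,255,255),r):
            print(nm,r,k[0],k[1],k[2],k[3],k[4]," ends->",onplane(c,*(k[1]+k[2]*k[3]),z),onplane(c,*(k[1]+k[2]*k[4]),z),onplane(c,*k[1],z))
# rod bright grey
for k in comps(t,(0,0,170),(180,70,255),(215,180,235,235),3): print("rod",k[0],k[1],k[2],onplane(ct,*(k[1]+k[2]*k[3]),.052),onplane(ct,*(k[1]+k[2]*k[4]),.052))
E
```

```text
top (200, 155, 250, 240) 100 [214.41 175.27] [0.2295 0.9733] -10.548974720761397 11.038008109467068  ends-> [0.5998 0.256  0.052 ] [0.5316 0.2405 0.052 ] [0.5665 0.2484 0.052 ]
top (325, 170, 350, 210) 127 [336.4961 188.6535] [-0.1552  0.9879] -9.769982658219252 11.441153302573769  ends-> [ 0.5351 -0.1315  0.2   ] [ 0.4732 -0.1207  0.2   ] [ 0.5066 -0.1265  0.2   ]
scene (265, 225, 335, 285) 121 [286.0909 266.8512] [-0.7515  0.6598] -9.80387734261007 10.13680561781394  ends-> [0.5301 0.2378 0.052 ] [0.5976 0.2522 0.052 ] [0.5637 0.245  0.052 ]
scene (220, 150, 255, 180) 105 [235.7238 164.0476] [0.9417 0.3364] -8.298890191809335 9.728733195049841  ends-> [ 0.5352 -0.1414  0.2   ] [ 0.5038 -0.0818  0.2   ] [ 0.5206 -0.1138  0.2   ]
rod 45 [220.8667 201.0667] [0.2325 0.9726] [0.5257 0.2381 0.052 ] [0.4411 0.2186 0.052 ]
rod 7 [225.     217.8571] [0.2166 0.9763] [0.4351 0.2167 0.052 ] [0.4221 0.2139 0.052 ]
rod 11 [226.5455 224.8182] [0.129  0.9916] [0.4154 0.2117 0.052 ] [0.396  0.2093 0.052 ]
```

```bash
cat >> h.py <<'E'
def pose():
    s=robot.read_state(); return np.array(s["position"]),Ro.from_euler("xyz",s["tcp_rot"],degrees=True).as_matrix(),s
def plan(P,R=None):
    p,R0,s=pose()
    d=R0.T@(np.asarray(P)-p)/.1
    w=np.zeros(3) if R is None else Ro.from_matrix(R0.T@R).as_rotvec(degrees=True)/180
    print("t",round(s["t"],2),"p",p.round(4),"shift",d.round(3),"turn",w.round(4),"calls>=",np.ceil(max(abs(d).max(),np.linalg.norm(w)*180/35.8)*10)/10)
def toolR(dip,sgn=1):
    """tool orientation holding dipstick with x axis dip (unit), tool in vertical plane pointing below; tool y=+-dip"""
    dip=np.asarray(dip,float);dip/=np.linalg.norm(dip)
    z=np.cross([0,0,1.],dip);z/=np.linalg.norm(z)   # horizontal
    x=np.cross(dip,z); 
    if x[2]>0: x=-x
    z=z*sgn; y=np.cross(z,x); return np.c_[x,y,z]
E
python3 - <<'E'
from h import *
np.set_printoptions(precision=4,suppress=True)
p,R,s=pose(); print(R)
c=robot.calibration("wrist"); Rc=np.array(c["R"]); t=np.array(c["t"])
print("cam in tool", R.T@(-Rc.T@t-p)); print("cam axes in tool cols",R.T@Rc.T); print(c["camera_matrix"])
a=np.radians(12.5)
for sg in(1,-1):
    Rt=toolR([np.cos(a),np.sin(a),0],sg); print(Rt)
    plan([.40,-.14,.38],Rt)
plan([.18,-.62,.38])
E
```

```text
[[-0.0007  0.9611  0.2762]
 [ 0.0023  0.2762 -0.9611]
 [-1.     -0.0001 -0.0024]]
cam in tool [-0.1199  0.0822  0.0001]
cam axes in tool cols [[ 0.0007 -0.3183  0.948 ]
 [ 0.0006 -0.948  -0.3183]
 [ 1.      0.0008 -0.0005]]
[[341.2345   0.     279.0978]
 [  0.     341.2345 211.2439]
 [  0.       0.       1.    ]]
[[-0.     -0.9763 -0.2164]
 [ 0.     -0.2164  0.9763]
 [-1.      0.      0.    ]]
t 0.1 p [ 0.1793 -0.624   0.252 ] shift [-1.271  3.458 -4.045] turn [-0.9804 -0.0001 -0.0012] calls>= 5.0
[[-0.      0.9763  0.2164]
 [ 0.      0.2164 -0.9763]
 [-1.      0.     -0.    ]]
t 0.1 p [ 0.1793 -0.624   0.252 ] shift [-1.271  3.458 -4.045] turn [ 0.0196 -0.0008  0.0001] calls>= 4.1
t 0.1 p [ 0.1793 -0.624   0.252 ] shift [-1.28   0.018 -0.039] turn [0. 0. 0.] calls>= 1.3
```

apply_moves(targets=[{"dx": -0.2, "dy": 0.1, "dz": -0.05, "wx": 0, "wy": 0, "wz": 0, "claw": 1}, {"dx": -0.45, "dy": 0.25, "dz": -0.2, "wx": 0, "wy": 0, "wz": 0, "claw": 1}, {"dx": -0.7, "dy": 0.4, "dz": -0.45, "wx": 0.0, "wy": 0, "wz": 0, "claw": 1}, {"dx": -0.9, "dy": 0.6, "dz": -0.7, "wx": 0.0, "wy": 0, "wz": 0, "claw": 1}, {"dx": -1, "dy": 0.8, "dz": -0.95, "wx": 0.0, "wy": 0, "wz": 0, "claw": 1}])

```text
t: 0.52
position: [0.2305, -0.5113, 0.356]
tcp_rot: [9.6, 89.8, -64.4]
ft_force: [0.1, -0.5, 0.6]
width: 0.0854
```

Run:
```python
from h import *
plan([.40,-.14,.38],toolR([1,0,0],-1))
```

```text
t 0.52 p [ 0.2305 -0.5113  0.356 ] shift [-0.25   2.65  -3.104] turn [ 0.0886  0.0012 -0.0004] calls>= 3.2
```

apply_moves(targets=[{"dx": -0.1, "dy": 0.2, "dz": -0.2, "wx": 0, "wy": 0, "wz": 0, "claw": 1}, {"dx": -0.2, "dy": 0.35, "dz": -0.4, "wx": 0.01, "wy": 0, "wz": 0, "claw": 1}, {"dx": -0.25, "dy": 0.5, "dz": -0.6, "wx": 0.02, "wy": 0, "wz": 0, "claw": 1}, {"dx": -0.25, "dy": 0.7, "dz": -0.8, "wx": 0.03, "wy": 0, "wz": 0, "claw": 1}, {"dx": -0.25, "dy": 0.85, "dz": -1, "wx": 0.03, "wy": 0, "wz": 0, "claw": 1}])

```text
t: 0.93
position: [0.2853, -0.39, 0.3784]
tcp_rot: [68.0, 90.0, -11.3]
ft_force: [-0.2, 0.5, -0.8]
width: 0.0855
```

apply_moves(targets=[{"dx": 0, "dy": 0.2, "dz": -0.2, "wx": 0, "wy": 0, "wz": 0, "claw": 1}, {"dx": 0, "dy": 0.35, "dz": -0.4, "wx": 0.01, "wy": 0, "wz": 0, "claw": 1}, {"dx": 0, "dy": 0.5, "dz": -0.6, "wx": 0.02, "wy": 0, "wz": 0, "claw": 1}, {"dx": 0, "dy": 0.7, "dz": -0.8, "wx": 0.03, "wy": 0, "wz": 0, "claw": 1}, {"dx": 0, "dy": 0.85, "dz": -1, "wx": 0.04, "wy": 0, "wz": 0, "claw": 1}])

```text
t: 1.35
position: [0.35, -0.276, 0.3778]
tcp_rot: [-162.1, 90.0, 111.2]
ft_force: [-0.4, 0.5, 0.2]
width: 0.0854
```

apply_moves(targets=[{"dx": 0, "dy": 0.2, "dz": -0.2, "wx": 0, "wy": 0, "wz": 0, "claw": 1}, {"dx": 0, "dy": 0.35, "dz": -0.4, "wx": 0.0, "wy": 0, "wz": 0, "claw": 1}, {"dx": 0, "dy": 0.5, "dz": -0.6, "wx": 0.0, "wy": 0, "wz": 0, "claw": 1}, {"dx": 0, "dy": 0.5, "dz": -0.8, "wx": 0.01, "wy": 0, "wz": 0, "claw": 1}, {"dx": 0, "dy": 0.5, "dz": -0.8, "wx": 0.01, "wy": 0, "wz": 0, "claw": 1}])

```text
t: 1.77
position: [0.3954, -0.1898, 0.3779]
tcp_rot: [-155.1, 89.9, 117.0]
ft_force: [0.4, 0.1, -0.8]
width: 0.0853
```

Run:
```python
from h import *
plan([.40,-.14,.38],toolR([1,0,0],-1))
c=robot.calibration("wrist"); print(pose()[0])
im=cv2.cvtColor(robot.grab_frame("wrist"),cv2.COLOR_RGB2BGR); cv2.imwrite("pics/w1.png",im)
c2=robot.calibration("wrist")
import pickle; pickle.dump((c,c2),open("w1.pkl","wb"))
print(np.abs(np.array(c["t"])-c2["t"]).max(), proj(c,[.535,-.13,.2]),robot.read_state()["joints"])
```

```text
t 1.77 p [ 0.3954 -0.1898  0.3779] shift [-0.02   0.063 -0.496] turn [ 0.0114 -0.0006  0.0003] calls>= 0.5
[ 0.39543597 -0.18976106  0.37788251]
0.0025716421674420176 [208.9222102   15.19150061] [ 43.83773625  -6.01627103 -21.28176968 108.20487163  -2.21524649
  77.46082762 -64.92417298]
```

apply_moves(targets=[{"dx": 0, "dy": 0.1, "dz": -0.1, "wx": 0, "wy": 0, "wz": 0, "claw": 1}, {"dx": 0, "dy": 0.3, "dz": -0.3, "wx": 0.005, "wy": 0, "wz": 0, "claw": 1}, {"dx": 0, "dy": 0.5, "dz": -0.5, "wx": 0.01, "wy": 0, "wz": 0, "claw": 1}, {"dx": 0, "dy": 0.6, "dz": -0.55, "wx": 0.01, "wy": 0, "wz": 0, "claw": 1}, {"dx": 0, "dy": 0.6, "dz": -0.55, "wx": 0.01, "wy": 0, "wz": 0, "claw": 1}])

```text
t: 2.23
position: [0.4544, -0.1369, 0.378]
tcp_rot: [150.1, 89.9, 60.2]
ft_force: [0.3, 0.5, 0.1]
width: 0.0849
```

Run:
```python
from h import *
robot.grab_frame("top"); robot.grab_frame("top")
c=robot.calibration("wrist"); print(pose()[0])
im=cv2.cvtColor(robot.grab_frame("wrist"),cv2.COLOR_RGB2BGR); cv2.imwrite("pics/w2.png",im)
c2=robot.calibration("wrist")
import pickle; pickle.dump((c,c2),open("w2.pkl","wb"))
print(np.abs(np.array(c["t"])-c2["t"]).max(), proj(c,[.535,-.13,.2]),robot.read_state()["joints"])
```

```text
[ 0.45220756 -0.13976546  0.37780784]
0.00019549456173542645 [267.03306487  95.55617743] [ 39.64179238  -1.58499118 -26.59678538 104.25076155  -0.6763206
  77.25047269 -77.1049473 ]
```

View pics/w2.png

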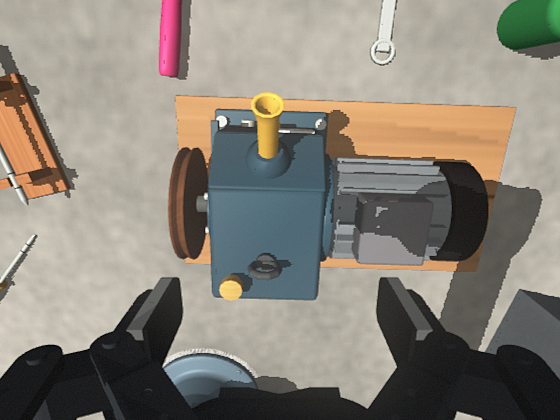

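View pics/w1.png

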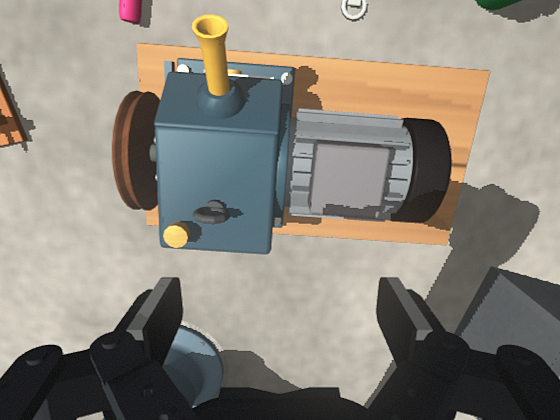

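Run:
```python
import cv2,numpy as np
o=np.zeros((600,800,3),np.uint8)
for i,(f,x,y) in enumerate((("w1",185,8),("w2",240,85))):
    im=cv2.imread(f"pics/{f}.png")[y:y+75,x:x+50]
    o[:,i*400:i*400+400]=cv2.resize(im,(400,600),interpolation=cv2.INTER_NEAREST)
cv2.imwrite("pics/mouth.png",o)
```

```text
(no output)
```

View pics/mouth.png

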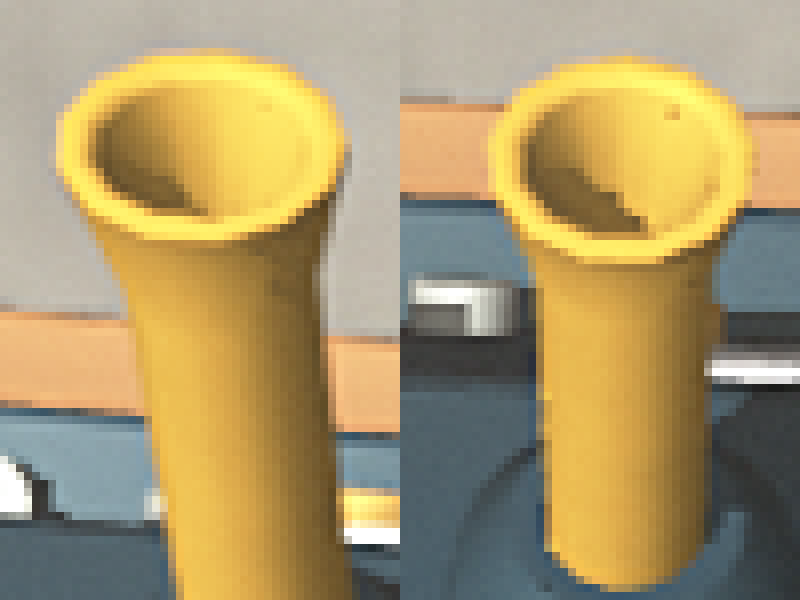

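Run:
```python
from h import *
import pickle
np.set_printoptions(precision=4,suppress=True)
a=pickle.load(open("w1.pkl","rb"))[0];b=pickle.load(open("w2.pkl","rb"))[0]
print(onplane(a,209.6,25.6,.2),onplane(b,267,104.3,.2),tri(a,(209.6,25.6),b,(267,104.3)))
ct=robot.calibration("top")
# drive yaw: plank edges in w2 (z ~ plank top 20mm?) corners TL (177,96) TR(516,107), gearbox shoulder edge (210,190)-(326,190)
for pts,z in (([(177,96),(516,107)],.02),([(210,190),(326,191)],.168),([(211,298),(318,298)],.168)):
    P=[onplane(b,*q,z) for q in pts]; d=P[0]-P[1]; print(P,"yaw",np.degrees(np.arctan2(-d[0],d[1])))
# tube axis in w2: midline bottom: row 555/8 -> edges 545..705
M=np.array([.5316,-.1306,.2])
for yaw in(-4,-2,0,2,4):
    ax=np.array([np.cos(np.radians(yaw)),np.sin(np.radians(yaw)),1])/2**.5
    print(yaw,[proj(b,onplane(b,267,104.3,.2)-ax*l) for l in (.04,.075)],[proj(a,onplane(a,209.6,25.6,.2)-ax*l) for l in(.04,.06)])
```

```text
[ 0.5278 -0.1303  0.2   ] [ 0.5281 -0.1299  0.2   ] (array([ 0.5281, -0.1299,  0.198 ]), np.float64(0.00017586654281862588))
[array([ 0.535 , -0.0045,  0.02  ]), array([ 0.5196, -0.4571,  0.02  ])] yaw -1.951696706981091
[array([ 0.4459, -0.0707,  0.168 ]), array([ 0.4445, -0.1865,  0.168 ])] yaw -0.6923894421817504
[array([ 0.3214, -0.0633,  0.168 ]), array([ 0.321 , -0.1827,  0.168 ])] yaw -0.17556520757254562
-4 [array([266.3563, 135.142 ]), array([265.9008, 156.9672])] [array([214.5454,  67.5822]), array([216.6024,  85.0445])]
-2 [array([267.4087, 135.1947]), array([267.6978, 157.0554])] [array([215.6638,  67.6891]), array([218.1858,  85.1937])]
0 [array([268.4618, 135.2099]), array([269.4961, 157.081 ])] [array([216.7826,  67.7539]), array([219.7696,  85.2842])]
2 [array([269.5144, 135.1878]), array([271.2935, 157.044 ])] [array([217.9004,  67.7764]), array([221.3522,  85.3159])]
4 [array([270.5653, 135.1282]), array([273.0884, 156.9443])] [array([219.0161,  67.7568]), array([222.932 ,  85.2888])]
```

Run:
```python
from h import *
a=np.radians(12.5)
plan([.515,.236,.27],toolR([np.cos(a),np.sin(a),0],-1))
```

```text
t 2.38 p [ 0.4518 -0.1403  0.3778] shift [ 1.075  0.613 -3.767] turn [-0.0712  0.0001  0.0005] calls>= 3.8
```

apply_moves(targets=[{"dx": 0, "dy": 0.03, "dz": -0.15, "wx": 0, "wy": 0, "wz": 0, "claw": 1}, {"dx": 0, "dy": 0.06, "dz": -0.35, "wx": -0.005, "wy": 0, "wz": 0, "claw": 1}, {"dx": 0, "dy": 0.09, "dz": -0.55, "wx": -0.01, "wy": 0, "wz": 0, "claw": 1}, {"dx": 0, "dy": 0.12, "dz": -0.75, "wx": -0.015, "wy": 0, "wz": 0, "claw": 1}, {"dx": 0, "dy": 0.15, "dz": -0.98, "wx": -0.02, "wy": 0, "wz": 0, "claw": 1}])

```text
t: 2.8
position: [0.4676, -0.0401, 0.3783]
tcp_rot: [-15.6, 90.0, -102.2]
ft_force: [-0.2, -1.2, 0.6]
width: 0.0853
```

apply_moves(targets=[{"dx": 0, "dy": 0.03, "dz": -0.2, "wx": 0, "wy": 0, "wz": 0, "claw": 1}, {"dx": 0, "dy": 0.06, "dz": -0.4, "wx": -0.005, "wy": 0, "wz": 0, "claw": 1}, {"dx": 0, "dy": 0.09, "dz": -0.6, "wx": -0.01, "wy": 0, "wz": 0, "claw": 1}, {"dx": 0, "dy": 0.12, "dz": -0.8, "wx": -0.015, "wy": 0, "wz": 0, "claw": 1}, {"dx": 0, "dy": 0.15, "dz": -0.98, "wx": -0.02, "wy": 0, "wz": 0, "claw": 1}])

```text
t: 3.22
position: [0.4766, 0.0598, 0.3784]
tcp_rot: [2.5, 90.0, -80.4]
ft_force: [-0.4, 0.2, 0.1]
width: 0.0857
```

apply_moves(targets=[{"dx": 0.1, "dy": 0.03, "dz": -0.2, "wx": 0, "wy": 0, "wz": 0, "claw": 1}, {"dx": 0.2, "dy": 0.06, "dz": -0.4, "wx": -0.005, "wy": 0, "wz": 0, "claw": 1}, {"dx": 0.3, "dy": 0.09, "dz": -0.6, "wx": -0.01, "wy": 0, "wz": 0, "claw": 1}, {"dx": 0.4, "dy": 0.12, "dz": -0.8, "wx": -0.015, "wy": 0, "wz": 0, "claw": 1}, {"dx": 0.5, "dy": 0.15, "dz": -0.95, "wx": -0.02, "wy": 0, "wz": 0, "claw": 1}])

```text
t: 3.63
position: [0.4797, 0.1564, 0.3281]
tcp_rot: [72.8, 90.0, -6.5]
ft_force: [0.2, 0.1, 0.7]
width: 0.0852
```

Run:
```python
from h import *
a=np.radians(12.5)
plan([.515,.236,.27],toolR([np.cos(a),np.sin(a),0],-1))
```

```text
t 3.63 p [0.4797 0.1564 0.3281] shift [ 0.581  0.496 -0.716] turn [-0.0095  0.     -0.0001] calls>= 0.8
```

apply_moves(targets=[{"dx": 0.15, "dy": 0.1, "dz": -0.2, "wx": 0, "wy": 0, "wz": 0, "claw": 1}, {"dx": 0.35, "dy": 0.3, "dz": -0.4, "wx": -0.005, "wy": 0, "wz": 0, "claw": 1}, {"dx": 0.5, "dy": 0.4, "dz": -0.6, "wx": -0.01, "wy": 0, "wz": 0, "claw": 1}, {"dx": 0.58, "dy": 0.5, "dz": -0.72, "wx": -0.01, "wy": 0, "wz": 0, "claw": 1}, {"dx": 0.58, "dy": 0.5, "dz": -0.72, "wx": -0.01, "wy": 0, "wz": 0, "claw": 1}])

```text
t: 4.05
position: [0.5149, 0.2374, 0.268]
tcp_rot: [-124.5, 89.7, 158.2]
ft_force: [0.0, -0.1, 0.0]
width: 0.0855
```

Run:
```python
from h import *
robot.grab_frame("top"); robot.grab_frame("top")
c=robot.calibration("wrist"); print(pose()[0])
im=cv2.cvtColor(robot.grab_frame("wrist"),cv2.COLOR_RGB2BGR); cv2.imwrite("pics/w3.png",im)
c2=robot.calibration("wrist")
import pickle; pickle.dump((c,c2),open("w3.pkl","wb"))
print(np.abs(np.array(c["t"])-c2["t"]).max())
```

```text
[0.51577997 0.2345351  0.26992402]
0.0004698907189985557
```

View pics/w3.png

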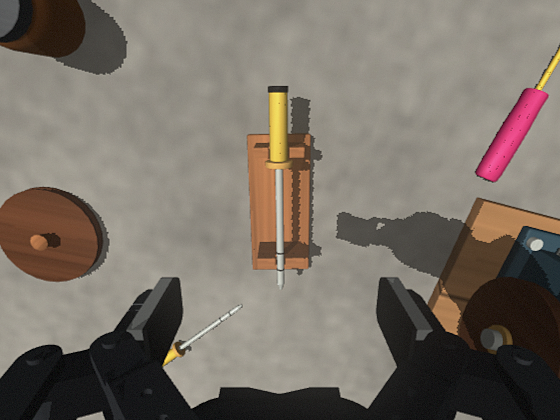

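The wrist view w3 shows the cradled dipstick with its black cap end at (278,89), collar at (278,164) and tip at (280,288). The small one lies at lower left, (205,332). The cradle one is the right part.

Run:
```python
from h import *
import pickle
np.set_printoptions(precision=4,suppress=True)
c=pickle.load(open("w3.pkl","rb"))[0]
im=cv2.imread("pics/w3.png")
for k in comps(im,(20,120,90),(32,255,255),(262,85,296,175),30): print("yel",k)
for k in comps(im,(0,0,150),(180,50,255),(272,165,290,295),10): print("rod",k)
for nm,q in (("cap",(278,87)),("collar rodface",(279,167)),("tip",(280,288))): print(nm,onplane(c,*q,.052))
cv2.imwrite("pics/w3c.png",cv2.resize(im[80:180,240:320],(480,600),interpolation=cv2.INTER_NEAREST))
```

```text
yel (np.int32(1224), array([277.7214, 126.0294]), array([0.0122, 0.9999]), np.float64(-34.13334113563112), np.float64(35.056834630042154))
rod (np.int32(462), array([278.6082, 210.0801]), array([0.0119, 0.9999]), np.float64(-40.10831605327779), np.float64(41.94543355493969))
rod (np.int32(83), array([279.6386, 261.6024]), array([0.0341, 0.9994]), np.float64(-7.687885750232219), np.float64(7.439677416459841))
rod (np.int32(394), array([280.302 , 282.5533]), array([0.0213, 0.9998]), np.float64(-12.727476415228432), np.float64(11.608248141563164))
cap [0.6038 0.2552 0.052 ]
collar rodface [0.5305 0.2379 0.052 ]
tip [0.3957 0.2068 0.052 ]
```

View pics/w3c.png

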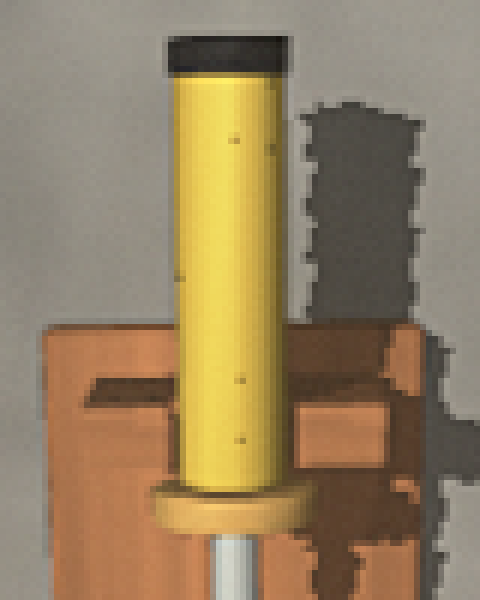

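Run:
```python
from h import *
a=np.radians(13)
plan([.576,.2487,.14],toolR([np.cos(a),np.sin(a),0],-1))
```

```text
t 4.2 p [0.5163 0.2338 0.2706] shift [ 1.305  0.616 -0.018] turn [-0.0033  0.0003  0.0001] calls>= 1.4
```

apply_moves(targets=[{"dx": 0.1, "dy": 0.12, "dz": 0, "wx": 0, "wy": 0, "wz": 0, "claw": 1}, {"dx": 0.3, "dy": 0.3, "dz": 0, "wx": -0.003, "wy": 0, "wz": 0, "claw": 1}, {"dx": 0.6, "dy": 0.5, "dz": -0.02, "wx": -0.003, "wy": 0, "wz": 0, "claw": 1}, {"dx": 0.8, "dy": 0.61, "dz": -0.02, "wx": -0.003, "wy": 0, "wz": 0, "claw": 1}, {"dx": 1.0, "dy": 0.62, "dz": -0.02, "wx": -0.003, "wy": 0, "wz": 0, "claw": 1}])

```text
t: 4.62
position: [0.5796, 0.2475, 0.1702]
tcp_rot: [67.8, 89.8, -9.5]
ft_force: [1.6, -0.2, -0.4]
width: 0.0852
```

apply_moves(targets=[{"dx": 0.2, "dy": 0, "dz": 0, "wx": 0, "wy": 0, "wz": 0, "claw": 1}, {"dx": 0.3, "dy": 0, "dz": 0, "wx": 0, "wy": 0, "wz": 0, "claw": 1}, {"dx": 0.3, "dy": 0, "dz": 0, "wx": 0, "wy": 0, "wz": 0, "claw": 1}, {"dx": 0.3, "dy": 0, "dz": 0, "wx": 0, "wy": 0, "wz": 0, "claw": 1}, {"dx": 0.3, "dy": 0, "dz": 0, "wx": 0, "wy": 0, "wz": 0, "claw": 1}])

```text
t: 5.03
position: [0.5775, 0.2499, 0.1423]
tcp_rot: [91.8, 89.8, 14.7]
ft_force: [-0.4, 0.7, 0.8]
width: 0.0852
```

Run:
```python
from h import *
a=np.radians(13)
plan([.576,.2487,.055],toolR([np.cos(a),np.sin(a),0],-1))
p,R,s=pose();print(R.round(3))
```

```text
t 5.03 p [0.5775 0.2499 0.1423] shift [ 0.873 -0.02   0.008] turn [-0.0004 -0.     -0.001 ] calls>= 0.9
[[ 0.003  0.975  0.224]
 [ 0.001  0.224 -0.975]
 [-1.     0.003 -0.   ]]
```

apply_moves(targets=[{"dx": 0.2, "dy": 0, "dz": 0, "wx": 0, "wy": 0, "wz": 0, "claw": 1}, {"dx": 0.4, "dy": -0.01, "dz": 0, "wx": 0, "wy": 0, "wz": 0, "claw": 1}, {"dx": 0.6, "dy": -0.02, "dz": 0.01, "wx": 0, "wy": 0, "wz": 0, "claw": 1}, {"dx": 0.8, "dy": -0.02, "dz": 0.01, "wx": 0, "wy": 0, "wz": 0, "claw": 1}, {"dx": 0.87, "dy": -0.02, "dz": 0.01, "wx": 0, "wy": 0, "wz": 0, "claw": 1}])

```text
t: 5.45
position: [0.5742, 0.2476, 0.0523]
tcp_rot: [-58.7, 89.9, -135.8]
ft_force: [-0.7, 0.8, 0.3]
width: 0.0854
```

Run:
```python
from h import *
robot.grab_frame("top")
a=np.radians(13)
im=cv2.cvtColor(robot.grab_frame("wrist"),cv2.COLOR_RGB2BGR); cv2.imwrite("pics/w4.png",im)
plan([.576,.2487,.055],toolR([np.cos(a),np.sin(a),0],-1))
```

```text
t 5.55 p [0.5745 0.2481 0.0531] shift [-0.019  0.016 -0.003] turn [-0.0002  0.0001  0.0003] calls>= 0.1
```

View pics/w4.png

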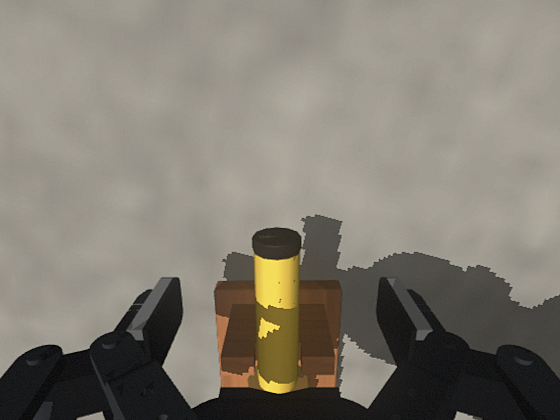

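The open fingers straddle the handle evenly, with the handle at (277,310) and the pads at about (165,290) and (395,290). I'm closing now.

apply_moves(targets=[{"dx": -0.02, "dy": 0.02, "dz": 0, "wx": 0, "wy": 0, "wz": 0, "claw": 0.3}, {"dx": -0.02, "dy": 0.02, "dz": 0, "wx": 0, "wy": 0, "wz": 0, "claw": -0.3}, {"dx": -0.02, "dy": 0.02, "dz": 0, "wx": 0, "wy": 0, "wz": 0, "claw": -1}, {"dx": -0.02, "dy": 0.02, "dz": 0, "wx": 0, "wy": 0, "wz": 0, "claw": -1}, {"dx": -0.02, "dy": 0.02, "dz": 0, "wx": 0, "wy": 0, "wz": 0, "claw": -1}])

```text
t: 5.97
position: [0.5773, 0.2492, 0.0562]
tcp_rot: [95.5, 89.9, 18.5]
ft_force: [-0.4, 0.3, 0.1]
width: 0.0256
```

apply_moves(targets=[{"dx": 0, "dy": 0, "dz": 0, "wx": 0, "wy": 0, "wz": 0, "claw": -1}, {"dx": 0, "dy": 0, "dz": 0, "wx": 0, "wy": 0, "wz": 0, "claw": -1}, {"dx": 0, "dy": 0, "dz": 0, "wx": 0, "wy": 0, "wz": 0, "claw": -1}, {"dx": 0, "dy": 0, "dz": 0, "wx": 0, "wy": 0, "wz": 0, "claw": -1}, {"dx": 0, "dy": 0, "dz": 0, "wx": 0, "wy": 0, "wz": 0, "claw": -1}])

```text
t: 6.38
position: [0.5771, 0.2489, 0.0557]
tcp_rot: [83.1, 90.0, 6.1]
ft_force: [1.4, -0.5, 3.7]
width: 0.016
```

apply_moves(targets=[{"dx": -0.1, "dy": 0, "dz": 0, "wx": 0, "wy": 0, "wz": 0, "claw": -1}, {"dx": -0.25, "dy": 0, "dz": 0, "wx": 0, "wy": 0, "wz": 0, "claw": -1}, {"dx": -0.5, "dy": 0, "dz": 0, "wx": 0, "wy": 0, "wz": 0, "claw": -1}, {"dx": -0.75, "dy": 0, "dz": 0, "wx": 0, "wy": 0, "wz": 0, "claw": -1}, {"dx": -1, "dy": 0, "dz": 0, "wx": 0, "wy": 0, "wz": 0, "claw": -1}])

```text
t: 6.8
position: [0.5761, 0.249, 0.1568]
tcp_rot: [-122.2, 90.0, 160.8]
ft_force: [-0.3, 0.0, -1.3]
width: 0.0158
```

apply_moves(targets=[{"dx": -0.25, "dy": 0, "dz": 0, "wx": 0, "wy": 0, "wz": 0, "claw": -1}, {"dx": -0.5, "dy": 0, "dz": 0, "wx": 0, "wy": 0, "wz": 0, "claw": -1}, {"dx": -0.75, "dy": 0, "dz": 0, "wx": 0, "wy": 0, "wz": 0, "claw": -1}, {"dx": -0.95, "dy": 0, "dz": 0, "wx": 0, "wy": 0, "wz": 0, "claw": -1}, {"dx": -1, "dy": 0, "dz": 0, "wx": 0, "wy": 0, "wz": 0, "claw": -1}])

```text
t: 7.22
position: [0.5782, 0.2507, 0.2607]
tcp_rot: [101.6, 89.5, 24.6]
ft_force: [0.8, 0.9, -0.7]
width: 0.0163
```

Run:
```python
from h import *
im=cv2.cvtColor(robot.grab_frame("wrist"),cv2.COLOR_RGB2BGR)
i2=cv2.cvtColor(robot.grab_frame("scene"),cv2.COLOR_RGB2BGR)
o=np.hstack([cv2.resize(im,(400,300)),cv2.resize(i2[100:310,180:460],(400,300),interpolation=cv2.INTER_CUBIC)]); cv2.imwrite("pics/w5.png",o)
M=np.array([.528,-.130,.2]); y=np.radians(-2); u=np.array([np.cos(y),np.sin(y),1])/2**.5
R=toolR(u,-1); print(R.round(3))
# handle point = grasp = TCP + 3mm tool x
for L in (.160,.047):
    g=M+u*(.047+L); 
    plan(g-R[:,0]*.003,R); print(g)
print(robot.read_state()["width"],robot.read_state()["joints"])
```

```text
[[ 0.707  0.707 -0.035]
 [-0.025 -0.025 -0.999]
 [-0.707  0.707  0.   ]]
t 7.32 p [0.5772 0.2496 0.2573] shift [-0.914  0.064  3.961] turn [ 0.0788 -0.033   0.2474] calls>= 4.0
[ 0.67428194 -0.13510828  0.3463711 ]
t 7.32 p [0.5772 0.2496 0.2573] shift [-0.118 -0.711  3.755] turn [ 0.0788 -0.033   0.2474] calls>= 3.8
[ 0.59442755 -0.1323197   0.26646804]
0.016102320683220105 [   7.07018422   25.66784688  -44.36099975   92.74246825   18.95836375
   69.16752639 -118.22776076]
```

View pics/w5.png

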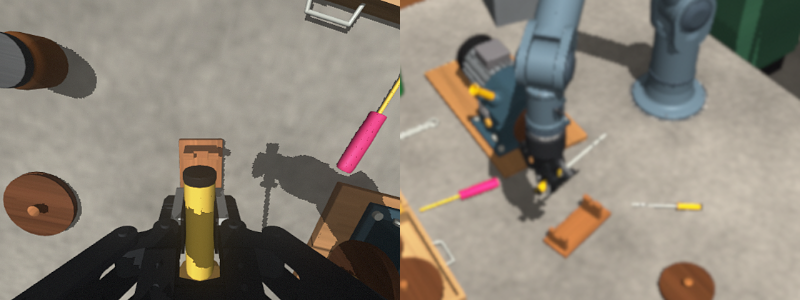

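apply_moves(targets=[{"dx": -0.08, "dy": 0, "dz": 0.15, "wx": 0.003, "wy": 0, "wz": 0, "claw": -1}, {"dx": -0.16, "dy": 0, "dz": 0.35, "wx": 0.007, "wy": 0, "wz": 0, "claw": -1}, {"dx": -0.24, "dy": 0.01, "dz": 0.55, "wx": 0.012, "wy": 0, "wz": 0, "claw": -1}, {"dx": -0.32, "dy": 0.02, "dz": 0.77, "wx": 0.016, "wy": 0, "wz": 0, "claw": -1}, {"dx": -0.4, "dy": 0.02, "dz": 1, "wx": 0.02, "wy": 0, "wz": 0, "claw": -1}])

```text
t: 7.73
position: [0.5999, 0.151, 0.2931]
tcp_rot: [-91.6, 89.8, -172.2]
ft_force: [0.8, 0.1, -2.1]
width: 0.0162
```

apply_moves(targets=[{"dx": -0.1, "dy": 0, "dz": 0.2, "wx": 0.003, "wy": 0, "wz": 0, "claw": -1}, {"dx": -0.2, "dy": 0, "dz": 0.4, "wx": 0.007, "wy": 0, "wz": 0, "claw": -1}, {"dx": -0.3, "dy": 0.01, "dz": 0.6, "wx": 0.012, "wy": 0, "wz": 0, "claw": -1}, {"dx": -0.4, "dy": 0.02, "dz": 0.8, "wx": 0.016, "wy": 0, "wz": 0, "claw": -1}, {"dx": -0.45, "dy": 0.02, "dz": 1, "wx": 0.02, "wy": 0, "wz": 0, "claw": -1}])

```text
t: 8.15
position: [0.619, 0.0524, 0.3393]
tcp_rot: [-98.5, 89.9, 177.2]
ft_force: [1.0, 0.1, -0.1]
width: 0.0163
```

```bash
cat > q.py <<'E'
from h import *
import sys
M=np.array([.528,-.130,.2]); y=np.radians(-2); u=np.array([np.cos(y),np.sin(y),1])/2**.5
R=toolR(u,-1)
for L in map(float,sys.argv[1:]):
    plan(M+u*(.047+L)-R[:,0]*.003,R)
s=robot.read_state(); print(np.round(s["joints"],1),s["width"],np.round(s["ft_force"],1))
E
python3 q.py .16
```

```text
t 8.15 p [0.619  0.0524 0.3393] shift [-0.093  0.341  1.918] turn [ 0.0408 -0.017   0.2502] calls>= 2.0
[  23.6   20.3  -41.    88.    13.4   76.9 -103. ] 0.01629668580727192 [ 1.   0.1 -0.1]
```

apply_moves(targets=[{"dx": -0.02, "dy": 0.05, "dz": 0.2, "wx": 0.003, "wy": -0.001, "wz": 0.015, "claw": -1}, {"dx": -0.04, "dy": 0.1, "dz": 0.4, "wx": 0.007, "wy": -0.002, "wz": 0.035, "claw": -1}, {"dx": -0.06, "dy": 0.15, "dz": 0.6, "wx": 0.012, "wy": -0.003, "wz": 0.055, "claw": -1}, {"dx": -0.08, "dy": 0.2, "dz": 0.8, "wx": 0.016, "wy": -0.005, "wz": 0.075, "claw": -1}, {"dx": -0.1, "dy": 0.25, "dz": 1, "wx": 0.02, "wy": -0.007, "wz": 0.1, "claw": -1}])

```text
t: 8.57
position: [0.654, -0.0449, 0.3485]
tcp_rot: [87.9, 71.9, -0.0]
ft_force: [1.5, 0.3, -1.8]
width: 0.0163
```

```bash
python3 q.py .16 .19
```

```text
t 8.57 p [ 0.654  -0.0449  0.3485] shift [0.056 0.14  0.907] turn [ 0.0209 -0.0086  0.1496] calls>= 1.0
t 8.57 p [ 0.654  -0.0449  0.3485] shift [-0.08   0.407  0.924] turn [ 0.0209 -0.0086  0.1496] calls>= 1.0
[ 34.7  12.6 -39.3  96.7  10.6  55.8 -95.2] 0.01627666516212402 [ 1.5  0.3 -1.8]
```

apply_moves(targets=[{"dx": -0.02, "dy": 0.1, "dz": 0.2, "wx": 0.003, "wy": -0.001, "wz": 0.03, "claw": -1}, {"dx": -0.04, "dy": 0.2, "dz": 0.4, "wx": 0.007, "wy": -0.003, "wz": 0.06, "claw": -1}, {"dx": -0.06, "dy": 0.3, "dz": 0.6, "wx": 0.013, "wy": -0.005, "wz": 0.09, "claw": -1}, {"dx": -0.08, "dy": 0.38, "dz": 0.8, "wx": 0.018, "wy": -0.007, "wz": 0.12, "claw": -1}, {"dx": -0.08, "dy": 0.4, "dz": 0.92, "wx": 0.021, "wy": -0.009, "wz": 0.15, "claw": -1}])

```text
t: 8.98
position: [0.6929, -0.1377, 0.3711]
tcp_rot: [89.8, 44.7, -2.4]
ft_force: [0.2, 0.4, -0.6]
width: 0.0158
```

apply_moves(targets=[{"dx": 0, "dy": 0, "dz": 0, "wx": 0, "wy": 0, "wz": 0, "claw": -1}, {"dx": 0, "dy": 0, "dz": 0, "wx": 0, "wy": 0, "wz": 0, "claw": -1}, {"dx": 0, "dy": 0, "dz": 0, "wx": 0, "wy": 0, "wz": 0, "claw": -1}, {"dx": 0, "dy": 0, "dz": 0, "wx": 0, "wy": 0, "wz": 0, "claw": -1}, {"dx": 0, "dy": 0, "dz": 0, "wx": 0, "wy": 0, "wz": 0, "claw": -1}])

```text
t: 9.4
position: [0.6944, -0.1316, 0.3727]
tcp_rot: [89.9, 44.9, -1.9]
ft_force: [-0.4, -0.4, -0.8]
width: 0.016
```

```bash
python3 q.py .16 .19
python3 - <<'E'
from h import *
import pickle
for n in("wrist","scene","top"):
    c=robot.calibration(n);p=pose()
    im=cv2.cvtColor(robot.grab_frame(n),cv2.COLOR_RGB2BGR); cv2.imwrite(f"pics/i1_{n}.png",im)
    pickle.dump((c,p[0],p[1]),open(f"i1_{n}.pkl","wb"))
    M=np.array([.528,-.130,.2]);print(n,proj(c,M))
o=np.hstack([cv2.resize(cv2.imread("pics/i1_scene.png")[120:210,200:290],(400,400),interpolation=cv2.INTER_CUBIC),cv2.resize(cv2.imread("pics/i1_top.png")[150:230,295:375],(400,400),interpolation=cv2.INTER_CUBIC)])
cv2.imwrite("pics/i1.png",o)
E
```

```text
t 9.4 p [ 0.6944 -0.1316  0.3727] shift [ 0.014 -0.328  0.041] turn [ 0.0011 -0.0005 -0.0008] calls>= 0.4
t 9.4 p [ 0.6944 -0.1316  0.3727] shift [ 0.015 -0.028  0.042] turn [ 0.0011 -0.0005 -0.0008] calls>= 0.1
[ 47.7   6.5 -40.  108.6  -3.6  21.7 -79.3] 0.01602866708149596 [-0.4 -0.4 -0.8]
wrist [284.61232381 623.0329275 ]
scene [231.41205911 162.27045985]
top [337.55360189 181.41673147]
```

View pics/i1_wrist.png

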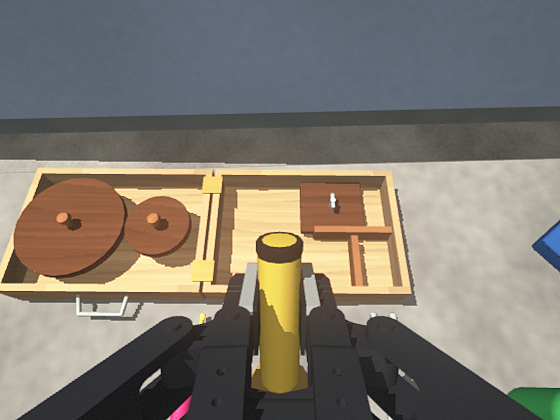

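View pics/i1.png

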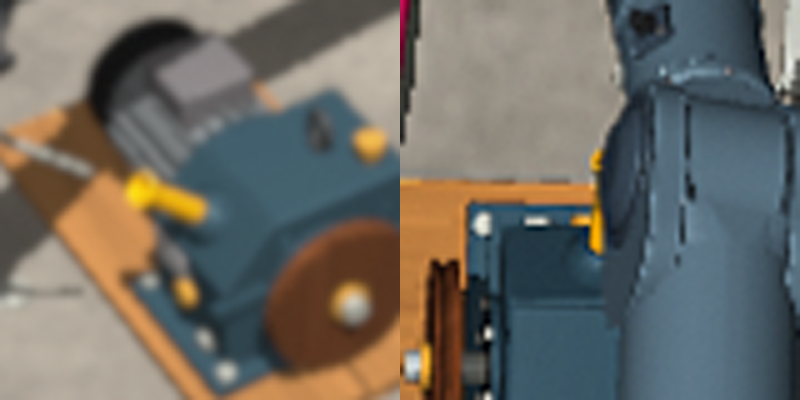

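Run:
```python
from h import *
import pickle
c,p,R=pickle.load(open("i1_scene.pkl","rb"))
g=p+R[:,0]*.003; d=R[:,1]
print("pred tip",proj(c,g-.187*d),"collar",proj(c,g-.047*d),"grip",proj(c,g))
im=cv2.imread("pics/i1_scene.png")
for k in comps(im,(0,0,140),(180,60,255),(190,135,226,165),6): print(k)
cv2.imwrite("pics/i1b.png",cv2.resize(im[120:200,160:260],(800,640)[:2],interpolation=cv2.INTER_NEAREST)[:600])
M=np.array([.528,-.130,.2])
q=R.T@(M-(g-.187*d)); print("mouth rel tip in tool",q)
```

```text
pred tip [221.1355778  158.37169602] collar [189.30347483 146.060418  ] grip [177.5482404  141.51400273]
(np.int32(247), array([205.39271255, 140.73684211]), array([ 0.95188531, -0.30645449]), np.float64(-13.40935941342071), np.float64(14.71065807219867))
(np.int32(133), array([194.16541353, 157.53383459]), array([0.25496492, 0.9669503 ]), np.float64(-8.34687797628314), np.float64(6.720215801556688))
(np.int32(16), array([207.0625, 153.1875]), array([0.95494587, 0.29678004]), np.float64(-4.2318938798286725), np.float64(3.343067306895568))
(np.int32(10), array([215.7, 156.4]), array([0.91093701, 0.41254548]), np.float64(-3.0370935849767227), np.float64(3.666164884052125))
mouth rel tip in tool [ 0.00093448 -0.05264929  0.00317711]
```

View pics/i1b.png

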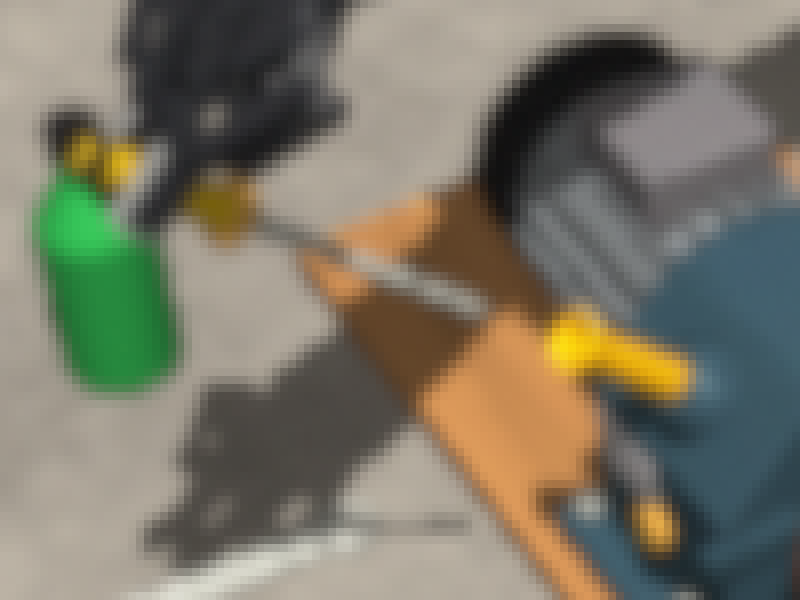

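apply_moves(targets=[{"dx": 0.01, "dy": 0, "dz": 0.02, "wx": 0.001, "wy": 0, "wz": -0.001, "claw": -1}, {"dx": 0.01, "dy": 0, "dz": 0.04, "wx": 0.001, "wy": 0, "wz": -0.001, "claw": -1}, {"dx": 0.01, "dy": -0.1, "dz": 0.04, "wx": 0.001, "wy": 0, "wz": -0.001, "claw": -1}, {"dx": 0.01, "dy": -0.25, "dz": 0.04, "wx": 0.001, "wy": 0, "wz": -0.001, "claw": -1}, {"dx": 0.01, "dy": -0.4, "dz": 0.04, "wx": 0.001, "wy": 0, "wz": -0.001, "claw": -1}])

```text
t: 9.97
position: [0.6649, -0.1371, 0.3419]
tcp_rot: [90.1, 45.1, -2.1]
ft_force: [0.5, 0.6, -1.1]
width: 0.0163
```

apply_moves(targets=[{"dx": 0, "dy": 0, "dz": 0, "wx": 0, "wy": 0, "wz": 0, "claw": -1}, {"dx": 0, "dy": 0, "dz": 0, "wx": 0, "wy": 0, "wz": 0, "claw": -1}, {"dx": 0, "dy": 0, "dz": 0, "wx": 0, "wy": 0, "wz": 0, "claw": -1}, {"dx": 0, "dy": 0, "dz": 0, "wx": 0, "wy": 0, "wz": 0, "claw": -1}, {"dx": 0, "dy": 0, "dz": 0, "wx": 0, "wy": 0, "wz": 0, "claw": -1}])

```text
t: 10.38
position: [0.6664, -0.137, 0.3438]
tcp_rot: [90.0, 45.0, -2.1]
ft_force: [-0.3, 0.6, -2.1]
width: 0.0163
```

```bash
python3 q.py .15 0
python3 - <<'E'
from h import *
n="scene"
M=np.array([.528,-.130,.2])
for i in range(1):
    c=robot.calibration(n);p,R,s=pose()
    im=cv2.cvtColor(robot.grab_frame(n),cv2.COLOR_RGB2BGR); cv2.imwrite("pics/i2.png",cv2.resize(im[130:205,180:280],(800,600),interpolation=cv2.INTER_CUBIC))
    g=p+R[:,0]*.003; print("mouth rel tip",R.T@(M-(g-.187*R[:,1])),((proj(c,g-.187*R[:,1])-[180,130])*8).round(), ((proj(c,M)-[180,130])*8).round())
E
```

```text
t 10.38 p [ 0.6664 -0.137   0.3438] shift [ 0.006 -0.026 -0.021] turn [-0.0005  0.0003 -0.0001] calls>= 0.1
t 10.38 p [ 0.6664 -0.137   0.3438] shift [ 0.006 -1.526 -0.019] turn [-0.0005  0.0003 -0.0001] calls>= 1.6
[ 51.2   5.1 -41.6 113.5  -9.5  18.4 -73.3] 0.01625347055632017 [-0.3  0.6 -2.1]
mouth rel tip [ 0.00059572 -0.01264915 -0.00179325] [389. 247.] [411. 258.]
```

View pics/i2.png

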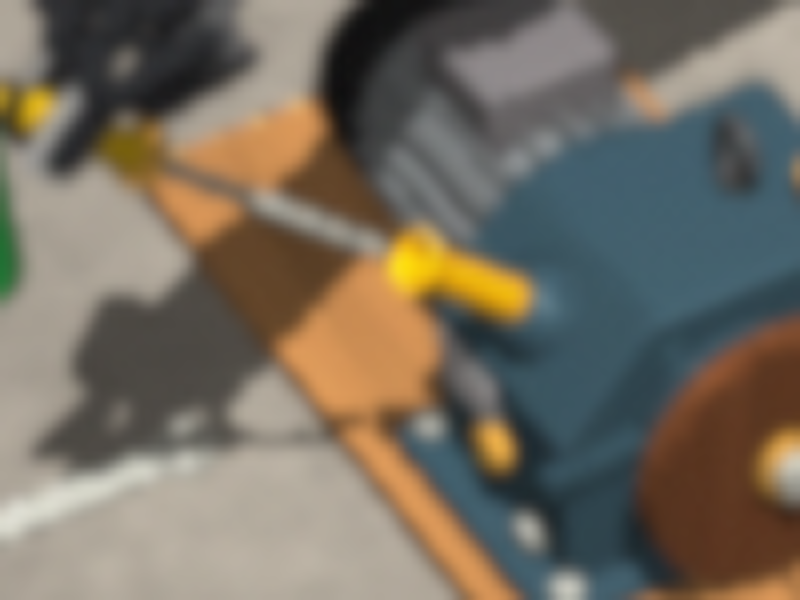

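apply_moves(targets=[{"dx": 0.0, "dy": 0, "dz": -0.01, "wx": 0, "wy": 0, "wz": 0, "claw": -1}, {"dx": 0.0, "dy": -0.1, "dz": -0.01, "wx": 0, "wy": 0, "wz": 0, "claw": -1}, {"dx": 0.0, "dy": -0.2, "dz": -0.01, "wx": 0, "wy": 0, "wz": 0, "claw": -1}, {"dx": 0.0, "dy": -0.3, "dz": -0.01, "wx": 0, "wy": 0, "wz": 0, "claw": -1}, {"dx": 0.0, "dy": -0.4, "dz": -0.01, "wx": 0, "wy": 0, "wz": 0, "claw": -1}])

```text
t: 10.85
position: [0.6372, -0.1345, 0.3142]
tcp_rot: [90.0, 45.1, -2.1]
ft_force: [0.5, 0.0, -1.4]
width: 0.0164
```

apply_moves(targets=[{"dx": 0, "dy": 0, "dz": 0, "wx": 0, "wy": 0, "wz": 0, "claw": -1}, {"dx": 0, "dy": 0, "dz": 0, "wx": 0, "wy": 0, "wz": 0, "claw": -1}, {"dx": 0, "dy": 0, "dz": 0, "wx": 0, "wy": 0, "wz": 0, "claw": -1}, {"dx": 0, "dy": 0, "dz": 0, "wx": 0, "wy": 0, "wz": 0, "claw": -1}, {"dx": 0, "dy": 0, "dz": 0, "wx": 0, "wy": 0, "wz": 0, "claw": -1}])

```text
t: 11.27
position: [0.638, -0.1348, 0.3152]
tcp_rot: [90.0, 45.0, -2.1]
ft_force: [0.1, 0.1, -1.6]
width: 0.0159
```

```bash
python3 q.py .11 0
python3 - <<'E'
from h import *
n="scene"
M=np.array([.528,-.130,.2])
c=robot.calibration(n);p,R,s=pose()
im=cv2.cvtColor(robot.grab_frame(n),cv2.COLOR_RGB2BGR); cv2.imwrite("pics/i3.png",cv2.resize(im[130:205,180:280],(800,600),interpolation=cv2.INTER_CUBIC))
g=p+R[:,0]*.003; print("mouth rel tip",R.T@(M-(g-.187*R[:,1])))
E
```

```text
t 11.27 p [ 0.638  -0.1348  0.3152] shift [ 0.006 -0.023 -0.01 ] turn [-0.0005  0.0003  0.0001] calls>= 0.1
t 11.27 p [ 0.638  -0.1348  0.3152] shift [ 0.006 -1.123 -0.008] turn [-0.0005  0.0003  0.0001] calls>= 1.2
[ 54.7   3.6 -43.9 118.5 -17.   15.  -65.6] 0.015922821433982385 [ 0.1  0.1 -1.6]
mouth rel tip [ 0.00063095  0.02768888 -0.00074198]
```

View pics/i3.png

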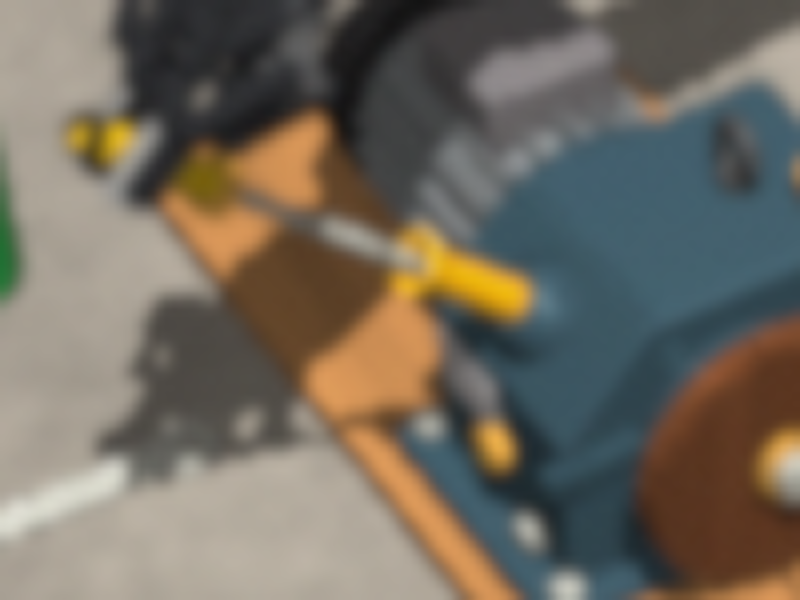

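apply_moves(targets=[{"dx": 0.0, "dy": -0.08, "dz": -0.005, "wx": 0, "wy": 0, "wz": 0, "claw": -1}, {"dx": 0.0, "dy": -0.16, "dz": -0.005, "wx": 0, "wy": 0, "wz": 0, "claw": -1}, {"dx": 0.0, "dy": -0.24, "dz": -0.005, "wx": 0, "wy": 0, "wz": 0, "claw": -1}, {"dx": 0.0, "dy": -0.32, "dz": -0.005, "wx": 0, "wy": 0, "wz": 0, "claw": -1}, {"dx": 0.0, "dy": -0.4, "dz": -0.005, "wx": 0, "wy": 0, "wz": 0, "claw": -1}])

```text
t: 11.73
position: [0.609, -0.1332, 0.2861]
tcp_rot: [90.0, 45.1, -2.1]
ft_force: [0.2, -0.8, -1.2]
width: 0.0162
```

```bash
python3 q.py .07 0
```

```text
t 11.73 p [ 0.609  -0.1332  0.2861] shift [ 0.006 -0.013 -0.004] turn [-0.0005  0.0003  0.0003] calls>= 0.1
t 11.73 p [ 0.609  -0.1332  0.2861] shift [ 0.007 -0.713 -0.003] turn [-0.0005  0.0003  0.0003] calls>= 0.8
[ 59.    2.5 -47.1 123.4 -28.3  11.9 -54. ] 0.016184180146084862 [ 0.2 -0.8 -1.2]
```

apply_moves(targets=[{"dx": 0.0, "dy": -0.08, "dz": 0, "wx": 0, "wy": 0, "wz": 0, "claw": -1}, {"dx": 0.0, "dy": -0.16, "dz": 0, "wx": 0, "wy": 0, "wz": 0, "claw": -1}, {"dx": 0.0, "dy": -0.24, "dz": 0, "wx": 0, "wy": 0, "wz": 0, "claw": -1}, {"dx": 0.0, "dy": -0.32, "dz": 0, "wx": 0, "wy": 0, "wz": 0, "claw": -1}, {"dx": 0.0, "dy": -0.4, "dz": 0, "wx": 0, "wy": 0, "wz": 0, "claw": -1}])

```text
t: 12.15
position: [0.5808, -0.1323, 0.258]
tcp_rot: [90.0, 45.0, -2.1]
ft_force: [0.9, 0.5, -1.9]
width: 0.0164
```

```bash
python3 q.py .03 0
```

```text
t 12.15 p [ 0.5808 -0.1323  0.258 ] shift [ 0.007 -0.014 -0.005] turn [-0.0005  0.0004  0.0003] calls>= 0.1
t 12.15 p [ 0.5808 -0.1323  0.258 ] shift [ 0.007 -0.314 -0.004] turn [-0.0005  0.0004  0.0003] calls>= 0.4
[ 64.5   1.9 -51.4 127.9 -45.5   9.4 -36. ] 0.01640155828454949 [ 0.9  0.5 -1.9]
```

apply_moves(targets=[{"dx": 0.0, "dy": -0.06, "dz": 0, "wx": 0, "wy": 0, "wz": 0, "claw": -1}, {"dx": 0.0, "dy": -0.12, "dz": 0, "wx": 0, "wy": 0, "wz": 0, "claw": -1}, {"dx": 0.0, "dy": -0.18, "dz": 0, "wx": 0, "wy": 0, "wz": 0, "claw": -1}, {"dx": 0.0, "dy": -0.22, "dz": 0, "wx": 0, "wy": 0, "wz": 0, "claw": -1}, {"dx": 0.0, "dy": -0.26, "dz": 0, "wx": 0, "wy": 0, "wz": 0, "claw": -1}])

```text
t: 12.57
position: [0.5624, -0.1317, 0.2396]
tcp_rot: [90.0, 45.1, -2.1]
ft_force: [0.0, -0.1, -1.8]
width: 0.0162
```

```bash
python3 q.py 0
```

```text
t 12.57 p [ 0.5624 -0.1317  0.2396] shift [ 0.007 -0.053 -0.005] turn [-0.0006  0.0006  0.0003] calls>= 0.1
[ 69.    1.9 -55.1 130.7 -61.1   8.2 -19.7] 0.016154756391503967 [ 0.  -0.1 -1.8]
```

apply_moves(targets=[{"dx": 0.0, "dy": -0.01, "dz": 0, "wx": 0, "wy": 0, "wz": 0, "claw": -1}, {"dx": 0.0, "dy": -0.02, "dz": 0, "wx": 0, "wy": 0, "wz": 0, "claw": -1}, {"dx": 0.0, "dy": -0.03, "dz": 0, "wx": 0, "wy": 0, "wz": 0, "claw": -1}, {"dx": 0.0, "dy": -0.04, "dz": 0, "wx": 0, "wy": 0, "wz": 0, "claw": -1}, {"dx": 0.0, "dy": -0.04, "dz": 0, "wx": 0, "wy": 0, "wz": 0, "claw": -1}])

```text
t: 12.98
position: [0.5594, -0.1314, 0.2366]
tcp_rot: [90.0, 45.1, -2.1]
ft_force: [0.1, 0.3, -1.7]
width: 0.0163
```

```bash
python3 q.py 0
```

```text
t 12.98 p [ 0.5594 -0.1314  0.2366] shift [ 0.007 -0.011 -0.003] turn [-0.0006  0.0003  0.0005] calls>= 0.1
[ 69.7   1.9 -55.7 131.2 -63.7   8.1 -17. ] 0.016276071683021635 [ 0.1  0.3 -1.7]
```

No contact yet, so I'll creep further.

apply_moves(targets=[{"dx": 0.0, "dy": -0.008, "dz": 0, "wx": 0, "wy": 0, "wz": 0, "claw": -1}, {"dx": 0.0, "dy": -0.015, "dz": 0, "wx": 0, "wy": 0, "wz": 0, "claw": -1}, {"dx": 0.0, "dy": -0.022, "dz": 0, "wx": 0, "wy": 0, "wz": 0, "claw": -1}, {"dx": 0.0, "dy": -0.03, "dz": 0, "wx": 0, "wy": 0, "wz": 0, "claw": -1}, {"dx": 0.0, "dy": -0.03, "dz": 0, "wx": 0, "wy": 0, "wz": 0, "claw": -1}])

```text
t: 13.4
position: [0.5589, -0.1314, 0.2362]
tcp_rot: [90.0, 44.9, -2.1]
ft_force: [4.2, 0.3, 2.1]
width: 0.0161
```

```bash
python3 q.py 0;  python3 - <<'E'
from h import *
im=cv2.cvtColor(robot.grab_frame("scene"),cv2.COLOR_RGB2BGR); cv2.imwrite("pics/i4.png",cv2.resize(im[130:205,180:280],(800,600),interpolation=cv2.INTER_CUBIC))
E
```

```text
t 13.4 p [ 0.5589 -0.1314  0.2362] shift [ 0.008 -0.005 -0.004] turn [-0.0005  0.0005 -0.0004] calls>= 0.1
[ 70.3   1.9 -56.2 131.4 -65.8   8.  -14.8] 0.0161389170202435 [4.2 0.3 2.1]
```

View pics/i4.png

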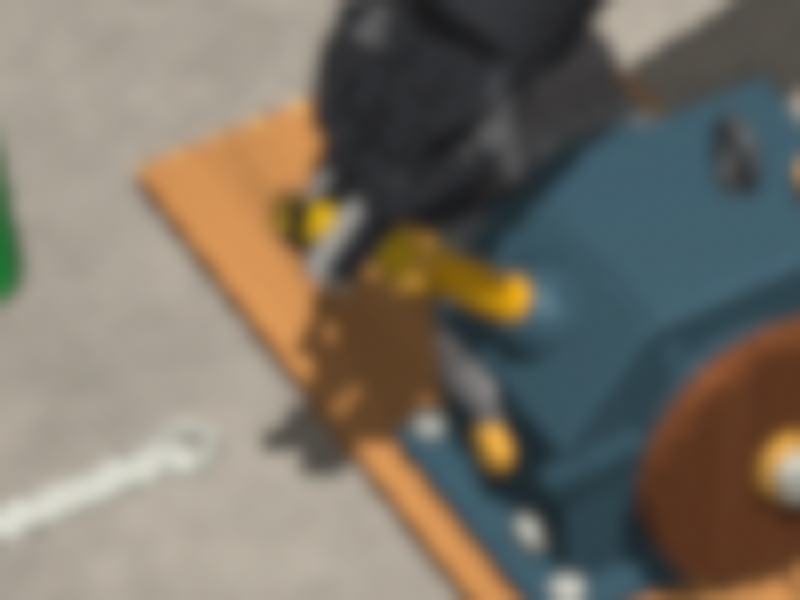

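Contact: the force rose about 5.5 N along the axis and the advance stopped. I'm pressing a little more and holding, so the seating counts.

apply_moves(targets=[{"dx": 0.0, "dy": -0.005, "dz": 0, "wx": 0, "wy": 0, "wz": 0, "claw": -1}, {"dx": 0.0, "dy": -0.01, "dz": 0, "wx": 0, "wy": 0, "wz": 0, "claw": -1}, {"dx": 0.0, "dy": -0.02, "dz": 0, "wx": 0, "wy": 0, "wz": 0, "claw": -1}, {"dx": 0.0, "dy": -0.02, "dz": 0, "wx": 0, "wy": 0, "wz": 0, "claw": -1}, {"dx": 0.0, "dy": -0.02, "dz": 0, "wx": 0, "wy": 0, "wz": 0, "claw": -1}])

```text
t: 13.87
position: [0.5588, -0.1314, 0.2362]
tcp_rot: [90.0, 44.8, -2.1]
ft_force: [7.8, 0.2, 3.0]
width: 0.016
```

apply_moves(targets=[{"dx": 0, "dy": 0, "dz": 0, "wx": 0, "wy": 0, "wz": 0, "claw": -1}, {"dx": 0, "dy": 0, "dz": 0, "wx": 0, "wy": 0, "wz": 0, "claw": -1}, {"dx": 0, "dy": 0, "dz": 0, "wx": 0, "wy": 0, "wz": 0, "claw": -1}, {"dx": 0, "dy": 0, "dz": 0, "wx": 0, "wy": 0, "wz": 0, "claw": -1}, {"dx": 0, "dy": 0, "dz": 0, "wx": 0, "wy": 0, "wz": 0, "claw": -1}])

```text
t: 14.28
position: [0.5588, -0.1315, 0.2362]
tcp_rot: [90.0, 44.8, -2.1]
ft_force: [6.6, 0.6, 4.1]
width: 0.0162
```

```bash
python3 q.py 0;  python3 - <<'E'
from h import *
p,R,s=pose()
c=robot.calibration("wrist");im=cv2.cvtColor(robot.grab_frame("wrist"),cv2.COLOR_RGB2BGR); cv2.imwrite("pics/i5w.png",im)
M=np.array([.528,-.130,.2])
print(proj(c,M),R.T@(M-(p+R[:,0]*.003-R[:,1]*.047)))
E
```

```text
t 14.28 p [ 0.5588 -0.1315  0.2362] shift [ 0.008 -0.004 -0.004] turn [-0.0003  0.0005 -0.0011] calls>= 0.1
[ 70.6   1.9 -56.5 131.4 -67.2   7.9 -13.3] 0.016237571235878275 [6.6 0.6 4.1]
[278.55559545 390.15136414] [ 0.00065328 -0.00038262 -0.00034766]
```

View pics/i5w.png

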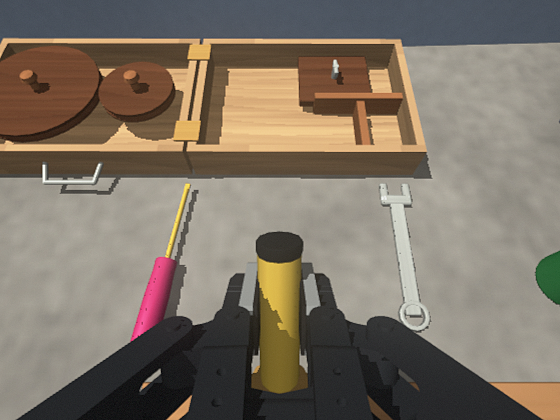

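Home: by the arm pose the collar is within 0.7 mm of the mouth on every axis, held over 0.4 s under load. Drawing out along the tube axis.

apply_moves(targets=[{"dx": 0, "dy": 0.07, "dz": 0, "wx": 0, "wy": 0, "wz": 0, "claw": -1}, {"dx": 0, "dy": 0.16, "dz": 0, "wx": 0, "wy": 0, "wz": 0, "claw": -1}, {"dx": 0, "dy": 0.26, "dz": 0, "wx": 0, "wy": 0, "wz": 0, "claw": -1}, {"dx": 0, "dy": 0.36, "dz": 0, "wx": 0, "wy": 0, "wz": 0, "claw": -1}, {"dx": 0, "dy": 0.46, "dz": 0, "wx": 0, "wy": 0, "wz": 0, "claw": -1}])

```text
t: 14.75
position: [0.5865, -0.1325, 0.2632]
tcp_rot: [90.1, 45.4, -2.0]
ft_force: [0.3, 0.2, -2.0]
width: 0.0161
```

```bash
python3 q.py 0.04 .2
```

```text
t 14.75 p [ 0.5865 -0.1325  0.2632] shift [ 0.003  0.009 -0.005] turn [-0.0008  0.0001  0.0021] calls>= 0.1
t 14.75 p [ 0.5865 -0.1325  0.2632] shift [-0.007  1.609 -0.009] turn [-0.0008  0.0001  0.0021] calls>= 1.7
[ 62.9   2.1 -50.  126.8 -39.5  10.1 -42.2] 0.01605604258764524 [ 0.3  0.2 -2. ]
```

apply_moves(targets=[{"dx": 0, "dy": 0.1, "dz": 0, "wx": 0, "wy": 0, "wz": 0, "claw": -1}, {"dx": 0, "dy": 0.2, "dz": 0, "wx": 0, "wy": 0, "wz": 0.001, "claw": -1}, {"dx": 0, "dy": 0.3, "dz": 0, "wx": 0, "wy": 0, "wz": 0.001, "claw": -1}, {"dx": 0, "dy": 0.4, "dz": 0, "wx": 0, "wy": 0, "wz": 0.001, "claw": -1}, {"dx": 0, "dy": 0.5, "dz": 0, "wx": 0, "wy": 0, "wz": 0.001, "claw": -1}])

```text
t: 15.17
position: [0.6219, -0.1339, 0.2981]
tcp_rot: [90.1, 45.2, -2.0]
ft_force: [0.5, -0.8, -1.8]
width: 0.0162
```

apply_moves(targets=[{"dx": 0, "dy": 0.1, "dz": 0, "wx": 0, "wy": 0, "wz": 0, "claw": -1}, {"dx": 0, "dy": 0.2, "dz": 0, "wx": 0, "wy": 0, "wz": 0, "claw": -1}, {"dx": 0, "dy": 0.3, "dz": 0, "wx": 0, "wy": 0, "wz": 0, "claw": -1}, {"dx": 0, "dy": 0.4, "dz": 0, "wx": 0, "wy": 0, "wz": 0, "claw": -1}, {"dx": 0, "dy": 0.5, "dz": 0, "wx": 0, "wy": 0, "wz": 0, "claw": -1}])

```text
t: 15.58
position: [0.6572, -0.1354, 0.3333]
tcp_rot: [90.1, 45.3, -2.1]
ft_force: [0.3, 0.4, -1.4]
width: 0.0163
```

```bash
python3 q.py 0.14 .2
```

```text
t 15.58 p [ 0.6572 -0.1354  0.3333] shift [-0.002  0.013 -0.009] turn [-0.0008  0.0002  0.0014] calls>= 0.1
t 15.58 p [ 0.6572 -0.1354  0.3333] shift [-0.005  0.613 -0.01 ] turn [-0.0008  0.0002  0.0014] calls>= 0.7
[ 52.1   4.7 -42.3 115.1 -10.9  17.5 -71.9] 0.016348179098574115 [ 0.3  0.4 -1.4]
```

apply_moves(targets=[{"dx": 0, "dy": 0.12, "dz": 0, "wx": 0, "wy": 0, "wz": 0, "claw": -1}, {"dx": 0, "dy": 0.25, "dz": 0, "wx": 0, "wy": 0, "wz": 0, "claw": -1}, {"dx": 0, "dy": 0.4, "dz": 0, "wx": 0, "wy": 0, "wz": 0, "claw": -1}, {"dx": 0, "dy": 0.55, "dz": 0, "wx": 0, "wy": 0, "wz": 0, "claw": -1}, {"dx": 0, "dy": 0.65, "dz": 0, "wx": 0, "wy": 0, "wz": 0, "claw": -1}])

```text
t: 16.0
position: [0.7044, -0.1373, 0.3806]
tcp_rot: [90.1, 45.1, -2.1]
ft_force: [0.5, -1.3, -0.7]
width: 0.0157
```

```bash
python3 q.py 0.2
python3 - <<'E'
from h import *
y=np.radians(-2)
plan([.68,-.135,.40],toolR([np.cos(y),np.sin(y),0],-1))
E
```

```text
t 16.0 p [ 0.7044 -0.1373  0.3806] shift [-0.001 -0.055 -0.011] turn [-0.0007  0.0003  0.0006] calls>= 0.1
[ 47.1   7.5 -39.5 106.5  -1.8  23.1 -81. ] 0.015742038729357404 [ 0.5 -1.3 -0.7]
t 16.0 p [ 0.7044 -0.1373  0.3806] shift [-0.31  -0.036 -0.014] turn [-0.0008  0.     -0.2494] calls>= 1.3
```

apply_moves(targets=[{"dx": 0, "dy": 0.0, "dz": 0, "wx": 0, "wy": 0, "wz": -0.015, "claw": -1}, {"dx": -0.03, "dy": 0, "dz": 0, "wx": 0, "wy": 0, "wz": -0.04, "claw": -1}, {"dx": -0.06, "dy": 0, "dz": 0, "wx": 0, "wy": 0, "wz": -0.07, "claw": -1}, {"dx": -0.1, "dy": 0, "dz": 0, "wx": 0, "wy": 0, "wz": -0.1, "claw": -1}, {"dx": -0.14, "dy": 0, "dz": 0, "wx": 0, "wy": 0, "wz": -0.13, "claw": -1}])

```text
t: 16.42
position: [0.6934, -0.1373, 0.3908]
tcp_rot: [90.0, 68.8, -2.2]
ft_force: [-0.4, -0.1, -1.4]
width: 0.0159
```

apply_moves(targets=[{"dx": -0.03, "dy": 0, "dz": 0, "wx": 0, "wy": 0, "wz": -0.03, "claw": -1}, {"dx": -0.06, "dy": 0, "dz": 0, "wx": 0, "wy": 0, "wz": -0.06, "claw": -1}, {"dx": -0.09, "dy": 0, "dz": 0, "wx": 0, "wy": 0, "wz": -0.09, "claw": -1}, {"dx": -0.12, "dy": 0, "dz": 0, "wx": 0, "wy": 0, "wz": -0.11, "claw": -1}, {"dx": -0.12, "dy": 0, "dz": 0, "wx": 0, "wy": 0, "wz": -0.12, "claw": -1}])

```text
t: 16.83
position: [0.6911, -0.1366, 0.4015]
tcp_rot: [-112.5, 89.8, 155.4]
ft_force: [1.4, 0.2, -1.9]
width: 0.016
```

apply_moves(targets=[{"dx": 0, "dy": 0, "dz": 0, "wx": 0, "wy": 0, "wz": 0, "claw": -1}, {"dx": 0, "dy": 0, "dz": 0, "wx": 0, "wy": 0, "wz": 0, "claw": -1}, {"dx": 0, "dy": 0, "dz": 0, "wx": 0, "wy": 0, "wz": 0, "claw": -1}, {"dx": 0, "dy": 0, "dz": 0, "wx": 0, "wy": 0, "wz": 0, "claw": -1}, {"dx": 0, "dy": 0, "dz": 0, "wx": 0, "wy": 0, "wz": 0, "claw": -1}])

```text
t: 17.25
position: [0.6899, -0.1367, 0.4033]
tcp_rot: [92.2, 89.9, 0.0]
ft_force: [0.0, 0.1, -0.7]
width: 0.0161
```

Run:
```python
from h import *
p,R,s=pose(); print(p,R.round(3),s["width"],s["t"],np.round(s["joint_vel"],2))
c=robot.calibration("scene"); im=cv2.cvtColor(robot.grab_frame("scene"),cv2.COLOR_RGB2BGR)
cv2.imwrite("pics/f1.png",cv2.resize(im[60:240,140:380],(800,600),interpolation=cv2.INTER_CUBIC))
cv2.imwrite("pics/f1w.png",cv2.cvtColor(robot.grab_frame("wrist"),cv2.COLOR_RGB2BGR))
g=p+R[:,0]*.003;
for l in(-.187,-.047,.029): print(((proj(c,g+l*R[:,1])-[140,60])*10/3).round())
```

```text
[ 0.68989705 -0.13673568  0.40333144] [[ 0.001  0.999 -0.037]
 [ 0.    -0.037 -0.999]
 [-1.     0.001 -0.   ]] 0.016079136080924282 17.25 [-0.13 -0.04 -0.13 -0.41 -0.02  0.08  0.04]
[308. 171.]
[172. 222.]
[ 93. 252.]
```

View pics/f1.png

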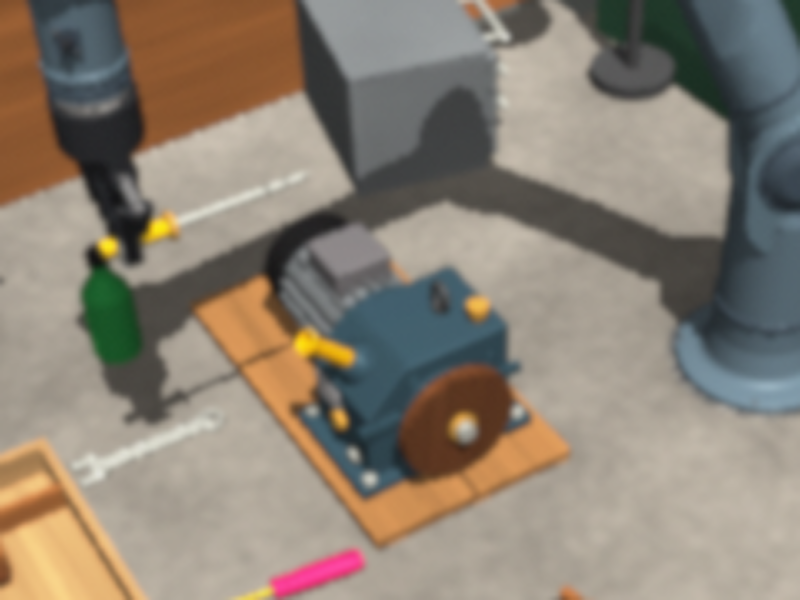

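View pics/f1w.png

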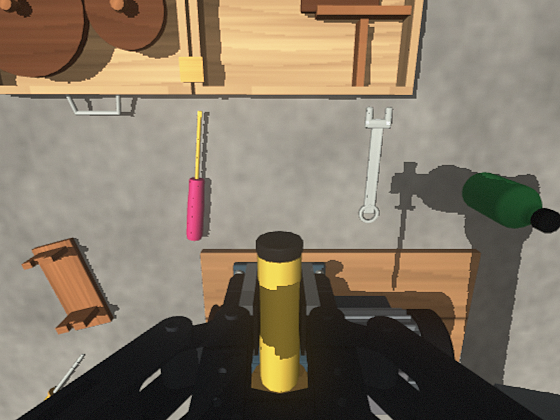

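The dipstick is level. In the scene crop its tip is at (306,175) against a predicted (308,171), and the collar is at (172,226). Nothing touches it and the height is about 0.40 m. Handing in.

Run:
```python
from workcell import robot
print(robot.hand_in()); s=robot.read_state(); print(s["t"],s["position"],s["width"])
```

```text
the job is handed in; nothing more can be done
None
the job is handed in; nothing more can be done
```

I lifted the larger dipstick from its cradle, slid it down the guide tube until the collar stopped on the mouth, drew it fully out and turned it level. I then handed the job in at about 17.4 s; no verdict was given.

- **Seating:** The collar stopped about where the measured mouth should be, within about 0.7 mm on every axis by arm pose. An axial force appeared and it stayed there, aligned to about 0.2°, for over 0.4 s. I did not check the seating closely by camera, because the gripper hid the mouth in most views.
- **Final hold:** The dipstick was gripped with a finger opening of 16 mm. The rod axis was level to within about 1° (the tip appeared about 1 px lower than predicted), at about 0.40 m height and clear of everything, with the joints almost still.
- **Other things:** The screwdriver, wrench, bottle and cradle looked in place in the last pictures. I did not measure the others (jar, spare disc, scissors) again at the end, but the arm stayed well above the bench except at the cradle.
- **Disagreements:**
  - The position reading scattered by 1–3 mm between calls.
  - The finger opening read 16 mm on the 18 mm handle.
  - The mouth height came out at 198 mm from two views against the stated 200 mm.

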